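Skewer three brass ferrules and hang them on the rest

TASK

Take the wooden-handled skewer off its rest, thread it through all three brass ferrules lying in the gutter, and keep pushing, gently, until its brass collar has closed the ferrules up against each other and the red sprung stop gives a little under a push of about 8 N (never more than 13 N). Then lift the three off together on the skewer and lay the skewer back in both forks of the rest, ferrules hanging between collar and far fork, and let go. Do not touch the ferrules with the gripper, and leave the bell, jar, mallet and brass strip where they are.

Things in the scene. Friction and masses are not known exactly. Their poses are not given: they have to be found in the camera images.
- skewer: Loose skewer, 0.28 kg: round dark wood handle 18 mm thick, then brass collar 26 mm wide and 8 mm thick, then aluminium rod 14 mm thick, 105 mm long, its last 12 mm tapering to a 6 mm nose. Origin on the axis at the collar's front face; x along the axis to the tip; handle from x = -145 to -8 mm, tip at +105. Roll does not matter. Starts lying level in both forks of the rest.
- skewer_grip (a point): Where to grip the handle, from above with the fingers across it: on the axis, 82 mm behind the collar's front face. So far back, the fingers stay outside the gutter while the ferrules are pressed home. A firm grip keeps the skewer level.
- skewer_tip (a point): The tip of the skewer's rod, on its axis.
- rest: Fixed rest: wooden board 235 x 60 x 12 mm with two steel V forks (90 degree V open upwards, 8 mm thick, 40 mm wide, tops 92 to 95 mm high) at x = -101.5 mm (for the handle) and +101.5 mm (for the rod). Origin under the board's centre; x the way the skewer's tip points, z up.
- rest_seat (a point): Where the skewer's origin belongs in the rest: 85 mm high, on the centre line, rest x = +26.5 mm (at the start it may be 5 mm off along x). The rod's fork then stands 75 mm before the collar face, so the closed-up stack of 54 mm fits between; the handle's fork 46 mm behind the grip.
- gutter: Fixed gutter: wooden board 185 x 90 x 14 mm with a steel V channel from x = -60 mm (open mouth) to +56 mm, edges 74 mm high, 20 mm either side of the centre line. Origin at table height under the centre line; x the way the skewer goes in, z up. Ferrules lie in it with their axes 75 mm high above the x axis.
- gutter_mouth (a point): Centre of the gutter's mouth, on the ferrules' common axis, 75 mm high (gutter x = -60 mm). Beyond the ferrules two red pads 21 mm apart, open at the top, form the sprung stop: 6 N per mm along x, no preload, 10 mm travel. The rod passes between them and lifts out. They were clamped by hand, their face anywhere from gutter x = +26 to +51 mm: not reported, so feel for it.
- ferrule_1: Loose brass ferrule (short tube) 28 mm outside diameter, 20 mm bore, 18 mm long, 46 g; the one nearest the gutter's mouth. Origin at its centre, x along its bore. Slides along the gutter at under 1 N.
- ferrule_2: Loose brass ferrule (short tube) 28 mm outside diameter, 20 mm bore, 18 mm long, 46 g; the middle one, with a gap of 3 to 19 mm before and after. Origin at its centre, x along its bore. Slides along the gutter at under 1 N.
- ferrule_3: Loose brass ferrule (short tube) 28 mm outside diameter, 20 mm bore, 18 mm long, 46 g; the one nearest the red stop. Origin at its centre, x along its bore. Slides along the gutter at under 1 N.
- bell: Bystander: brass horn bell standing mouth down, 110 mm wide, 120 mm high; origin under its centre.
- flux_jar: Bystander: terracotta-coloured jar 60 mm wide, 65 mm high; origin under its centre.
- mallet: Bystander: hammer 200 mm long, lying flat; x along its handle to the head.
- offcuts: Bystander: flat brass strip 140 x 30 x 6 mm lying on the bench; origin under its centre.
Mind the look-alikes: they are no part of the job. There is more than one size of the skewer; the job needs the larger.

How it is judged:
On the way, in this order (a step that is already met when the one before it is completed fails the run):
1. the skewer's rod is through all three ferrules (y of ferrule_1 in the frame of skewer between -0.006 and 0.006 m and z of ferrule_1 in the frame of skewer between -0.006 and 0.006 m and y of ferrule_2 in the frame of skewer between -0.006 and 0.006 m and z of ferrule_2 in the frame of skewer between -0.006 and 0.006 m and y of ferrule_3 in the frame of skewer between -0.006 and 0.006 m and z of ferrule_3 in the frame of skewer between -0.006 and 0.006 m and x of ferrule_1 in the frame of skewer between 0.002 and 0.094 m and x of ferrule_2 in the frame of skewer between 0.002 and 0.094 m and x of ferrule_3 in the frame of skewer between 0.002 and 0.094 m), for 0.1 s.
2. the collar has closed the three ferrules up (gaps under 1.7 mm, collar within 2.5 mm) and presses them on the red stop with more than 4.5 N (y of ferrule_1 in the frame of skewer between -0.006 and 0.006 m and z of ferrule_1 in the frame of skewer between -0.006 and 0.006 m and y of ferrule_2 in the frame of skewer between -0.006 and 0.006 m and z of ferrule_2 in the frame of skewer between -0.006 and 0.006 m and y of ferrule_3 in the frame of skewer between -0.006 and 0.006 m and z of ferrule_3 in the frame of skewer between -0.006 and 0.006 m and distance between ferrule_1 and ferrule_2 below 0.0197 m and distance between ferrule_2 and ferrule_3 below 0.0197 m and x of ferrule_1 in the frame of skewer below 0.0115 m and contact force between ferrule_3 and gutter above 4.5 N), for 0.2 s.
3. all three ferrules are lifted clear of the gutter on the skewer (all of step 1 and height (world z) of each of ferrule_1, ferrule_2, ferrule_3 above 0.1 m), for 0.1 s.
At the end, for the whole second after the job is handed in: The released skewer lies still in both forks of the rest (axis 85 +-5 mm high, within 5 mm of the rest's centre line and 3.4 degrees of its x, body origin at x = 26.5 +-14 mm of the rest), all three ferrules hanging still on its rod, centres 4 to 68 mm before the collar face (y of ferrule_1 in the frame of skewer between -0.006 and 0.006 m and z of ferrule_1 in the frame of skewer between -0.006 and 0.006 m and y of ferrule_2 in the frame of skewer between -0.006 and 0.006 m and z of ferrule_2 in the frame of skewer between -0.006 and 0.006 m and y of ferrule_3 in the frame of skewer between -0.006 and 0.006 m and z of ferrule_3 in the frame of skewer between -0.006 and 0.006 m and x of ferrule_1 in the frame of skewer between 0.004 and 0.068 m and x of ferrule_2 in the frame of skewer between 0.004 and 0.068 m and x of ferrule_3 in the frame of skewer between 0.004 and 0.068 m and x of skewer in the frame of rest between 0.0125 and 0.0405 m and y of skewer in the frame of rest between -0.005 and 0.005 m and z of skewer in the frame of rest between 0.08 and 0.09 m and angle between the x axis of skewer and the x axis of rest, either way round below 0.06 rad and linear speed of skewer below 0.02 m/s and linear speed of each of ferrule_1, ferrule_2, ferrule_3 below 0.03 m/s); the robot touches nothing.
It fails at once if the ferrule at the stop is pressed against the stop and gutter with more than 13.5 N (a 13 N push and its own weight) (contact force between ferrule_3 and gutter above 13.5 N).
It fails at once if the skewer presses on the gutter or its stop with more than 20 N (contact force between skewer and gutter above 20 N).
It fails at once if the gripper touches a ferrule (contact force between the fingers and ferrule_1 above 0.5 N or contact force between the fingers and ferrule_2 above 0.5 N or contact force between the fingers and ferrule_3 above 0.5 N).
It fails at once if a bystander is moved by more than 20 mm (distance of any of bell, flux_jar, mallet, offcuts from where it was at the start of the episode above 0.02 m).
It also fails if it takes over 67 s, if anything falls off the work surface, if the arm or the gripper's body presses on something with over 40 N, if the wrist force passes 120 N, or if a joint passes its speed limit or range.

ROBOT

A 7-joint arm with a two-finger parallel gripper is mounted at the origin on the work surface. World frame = base frame: x ahead of the robot, y to its left, z up, the work surface at z = 0. Lengths are in m, angles in rad, forces in N, time in s.
With the tool pointing down it reaches from about 0.4 to 0.875 m from the base axis. Payload 6.5 kg.
Tool frame: the origin (TCP) lies midway between the tips of the shut fingers; the grasp point (between the pads) lies 19 mm behind it; z points along the fingers, x is the direction in which the jaws open and shut, and the axes are right-handed (so a half turn about z gives the same grasp; the last joint's range is limited). The gripper opens to 85 mm and grips with 20 to 120 N. Pads are 22 mm wide; open, the fingers measure 114 mm over their backs; the gripper's body (76 mm by 85 mm) begins 54 mm behind the grasp point. The pads swing forward as they close: fully open they stand 13 mm farther back than shut.
Start: joints at [-1.241, 0.536, -0.004, 1.538, 0.003, 1.067, -0.071], TCP at [0.251, 0.6, 0.231] pointing down, gripper open.
Joint ranges: [-2.7, 2.7], [-0.37, 2.16], [-1.27, 1.26], [0.24, 2.4], [-1.31, 4.45], [0.19, 1.91], [-2.76, 2.76]. Speed limits (rad/s): [2.39, 2.39, 3.14, 3.14, 3.14, 3.14, 3.14].

INTERFACE

Orientations are given as a 3x3 rotation matrix whose columns are the frame's x, y, z axes.
In Python, from plant import env gives the robot as it stands.
- The arm moves only by the shell command python3 -m crank 'ROWS'. ROWS is JSON, a list of rows, each a list of 7 numbers: the turn, a rotation vector about the tool's x, y, z in rad, then the shift along the tool's x, y, z in m, then the gripper command: -1 is shut, 1 is fully open, values between are in proportion. In form: [[rx, ry, rz, x, y, z, jaw], ...]. A call has 1 to 5 rows; each row shifts and turns the commanded pose from where the row before left it, along the tool's axes as they then stand; what a row does not reach is not made up. A row lasts 1/10 s, in which the tool goes at most 50 mm and 8.59 degrees, less where a joint would pass 70% of its speed; a pose out of reach is approached as far as the arm can. A call with a gripper value outside its range is refused whole. The fingers move at their own pace and stop on an object; the grip force is fixed at half the most. Time passes only in rows, so rows that do not move let the fingers close. It gives the time, the measured TCP pose, the force and the opening at its end, in the units of the state.
- env.read_state(): the state, without advancing time (a new reading comes with each control period).
- env.camera(name): name is "side" or "top"; returns the picture (420x560x3 uint8, red, green, blue); there is no depth.
- env.get_calibration(name): a dict with "K" (3x3 intrinsics, pixels), "view" (4x4, takes a point from world to camera coordinates). Camera axes: x right, y down, z forward; pixel columns grow to the right and rows downward; lengths in m; the calibration is good to about 2 mm. A picture is of the moment at which its call begins. get_calibration takes no time and is no camera call.
- env.close_job(): hands the job in, once; it reports no verdict.
The state is a dict: "clock": time; "q": joint angles; "qvel": joint speeds; "joint_torque": joint torques, N m; "tool_pos": TCP position; "ee_rot": TCP orientation; "ft_force": force on the tool from outside, world axes, zero at the start; "torque": the same for the moment, N m; "width": finger opening in m.
Only numpy, scipy, OpenCV 4.12 (cv2) and the standard library are available. Lean on these libraries where they do the work, as an engineer would, in place of code of your own. Each camera call takes 0.05 s, during which the arm holds its last target.

## Working session

There is one attempt and no reset: what is moved stays moved. The work goes in short steps, Python scripts to look and compute and a shell command to move; the robot and the scene stay as the last step left them, time stands still between calls to the robot, and variables do not carry over. Pictures are saved under pics/ and viewed, and the job is handed in when it is done.

```bash
ls; mkdir -p pics; python3 - <<'E'
from plant import env
import cv2
s=env.read_state(); print(s)
for n in("side","top"):
    im=env.camera(n); cv2.imwrite(f"pics/{n}0.png",im[:,:,::-1]); c=env.get_calibration(n); print(n,c)
E
```

```text
pics
{'clock': 0.0, 'q': array([-1.24121836,  0.53720101, -0.00440938,  1.53888764,  0.00259394,
        1.06729176, -0.07119127]), 'qvel': array([ 0.00346509,  0.00067669, -0.00015169,  0.00050041,  0.00077847,
       -0.00179085,  0.00215674]), 'joint_torque': array([ 1.53764038e-03, -5.83423376e+01,  1.04934331e+00, -2.59098852e+01,
        1.23739810e-02,  9.45821113e-03,  1.58838310e-05]), 'tool_pos': array([0.25037709, 0.59914677, 0.23038513]), 'ee_rot': array([[ 3.85477073e-01,  9.22717247e-01, -5.55573107e-04],
       [ 9.22715704e-01, -3.85477448e-01, -1.69330356e-03],
       [-1.77660130e-03,  1.40093669e-04, -9.99998412e-01]]), 'ft_force': array([0.59435402, 0.1838726 , 0.35508842]), 'torque': array([-0.03814099,  0.0441537 ,  0.00396476]), 'width': 0.0855730941295464}
side {'K': array([[390.03380169,   0.        , 280.93631086],
       [  0.        , 390.03380169, 207.20750575],
       [  0.        ,   0.        ,   1.        ]]), 'view': array([[-0.75889318, -0.65115574, -0.00879438,  0.46454226],
       [-0.50604697,  0.59816756, -0.62137914,  0.36413992],
       [ 0.40987511, -0.46711002, -0.78346067,  0.64487383],
       [ 0.        ,  0.        ,  0.        ,  1.        ]])}
top {'K': array([[380.10949051,   0.        , 279.09203145],
       [  0.        , 380.10949051, 210.39006089],
       [  0.        ,   0.        ,   1.        ]]), 'view': array([[ 0.00866351, -0.99984495, -0.0153306 ,  0.00441756],
       [-0.98497525, -0.00588827, -0.17259517,  0.62401739],
       [ 0.17247814,  0.01659554, -0.98487354,  0.78917438],
       [ 0.        ,  0.        ,  0.        ,  1.        ]])}
```

View pics/side0.png

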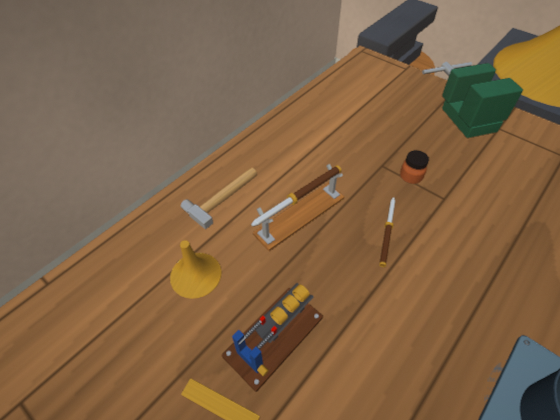

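View pics/top0.png

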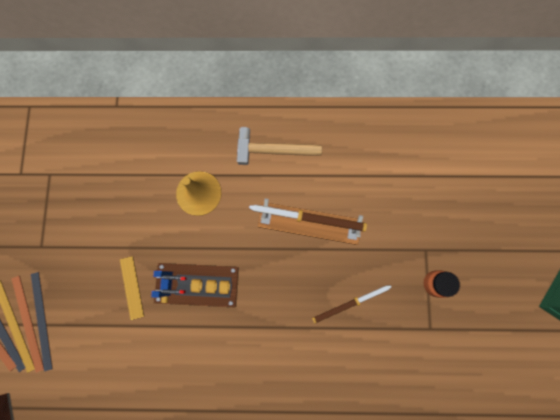

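```bash
python3 - <<'E'
import cv2
t=cv2.imread("pics/top0.png");s=cv2.imread("pics/side0.png")
cv2.imwrite("pics/ct.png",cv2.resize(t[190:330,140:400],None,fx=3,fy=3,interpolation=cv2.INTER_CUBIC))
cv2.imwrite("pics/cs1.png",cv2.resize(s[150:260,230:410],None,fx=4,fy=4,interpolation=cv2.INTER_CUBIC))
cv2.imwrite("pics/cs2.png",cv2.resize(s[270:390,210:340],None,fx=5,fy=5,interpolation=cv2.INTER_CUBIC))
cv2.imwrite("pics/ct2.png",cv2.resize(t[255:315,145:245],None,fx=8,fy=8,interpolation=cv2.INTER_CUBIC))
E
```

```text
(no output)
```

View pics/ct.png

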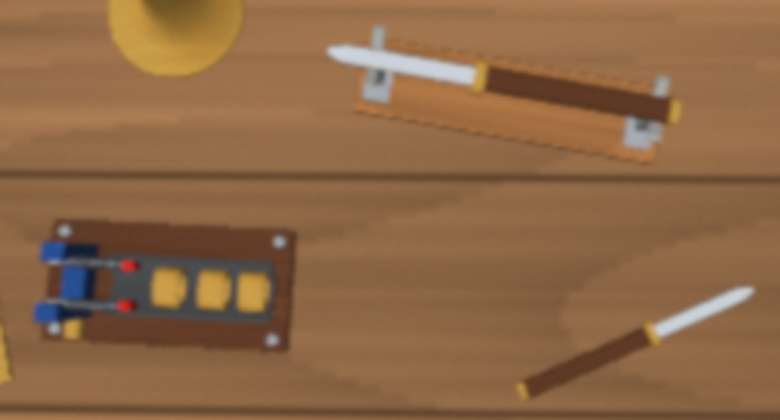

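View pics/cs1.png

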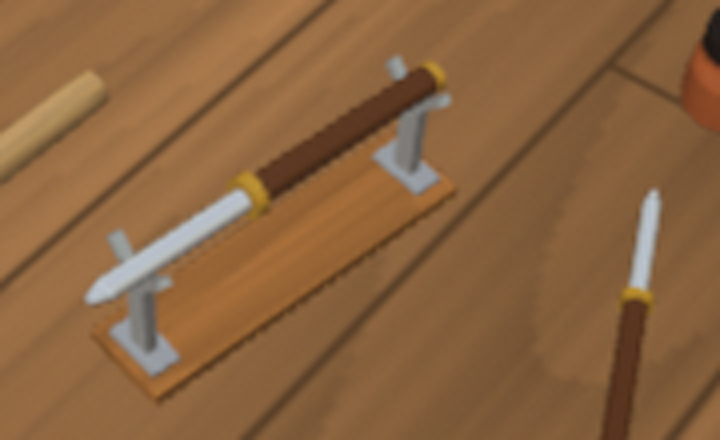

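View pics/cs2.png

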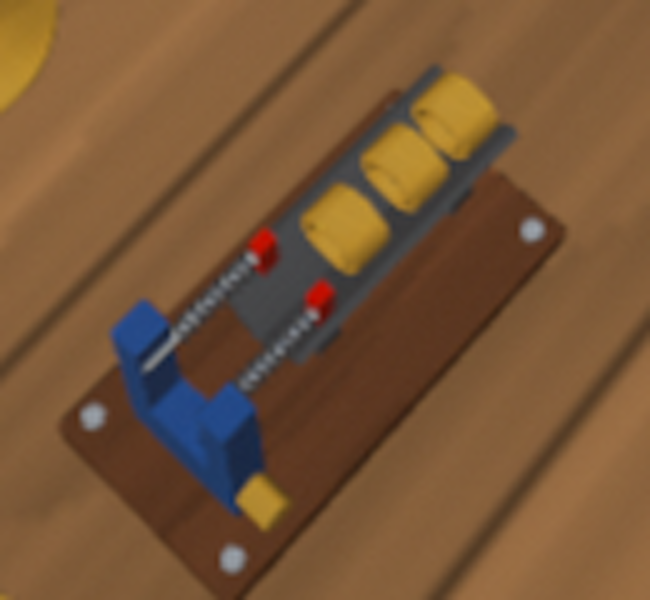

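View pics/ct2.png

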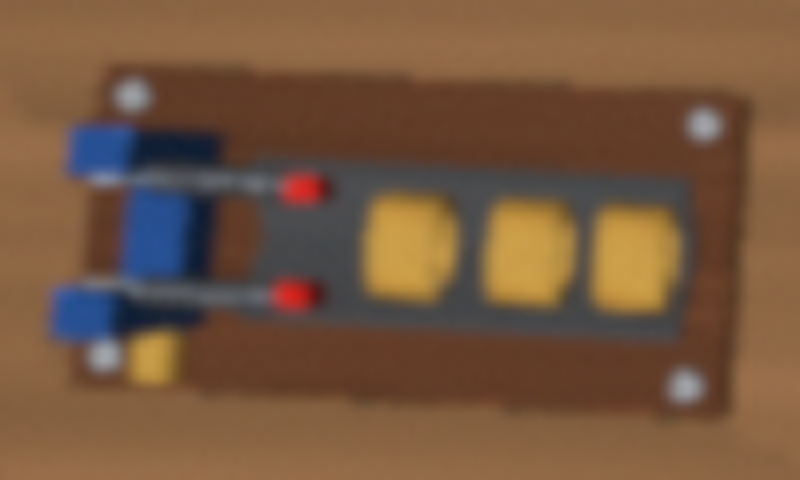

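```bash
cat > h.py <<'E'
import numpy as np, cv2
from plant import env
C={n:env.get_calibration(n) for n in("side","top")}
def ray(n,uv):
    K=C[n]["K"];V=C[n]["view"];R=V[:3,:3];t=V[:3,3]
    d=R.T@np.linalg.solve(K,np.array([uv[0],uv[1],1.])); return -R.T@t,d
def onz(n,uv,z):
    o,d=ray(n,uv); return o+d*(z-o[2])/d[2]
def proj(n,p):
    V=C[n]["view"];q=C[n]["K"]@(V[:3,:3]@np.asarray(p)+V[:3,3]); return q[:2]/q[2]
def tri(a,b):
    o1,d1=ray("side",a);o2,d2=ray("top",b)
    d1/=np.linalg.norm(d1);d2/=np.linalg.norm(d2)
    s=np.linalg.lstsq(np.c_[d1,-d2],o2-o1,rcond=None)[0]
    p,q=o1+d1*s[0],o2+d2*s[1]; return (p+q)/2,np.linalg.norm(p-q)
def blobs(m,amin=6):
    n,l,st,c=cv2.connectedComponentsWithStats(m.astype(np.uint8))
    return [(st[i],c[i],l==i) for i in range(1,n) if st[i][4]>=amin]
E
python3 - <<'E'
from h import *
roi={"top":(190,330,140,400),"side":(150,390,210,350)}
for n in("top","side"):
    im=cv2.imread(f"pics/{n}0.png"); hsv=cv2.cvtColor(im,cv2.COLOR_BGR2HSV);H,S,V=[hsv[...,i].astype(int) for i in range(3)]
    r=np.zeros(H.shape,bool);a=roi[n];r[a[0]:a[1],a[2]:a[3]]=1
    M={"white":(S<40)&(V>165),"brass":(H>=17)&(H<=30)&(S>130)&(V>120),"red":((H<6)|(H>174))&(S>180)&(V>120),"dark":(H<14)&(V<110)&(S>100),"grey":(S<70)&(V<190)&(V>100)}
    for k,m in M.items():
        for st,c,_ in blobs(m&r): print(n,k,st,c.round(1))
E
```

```text
top white [249 205  49  13 293] [273.6 210.8]
top white [262 219   7   4  25] [265.2 220.3]
top white [349 231   7   8  33] [351.5 235.4]
top white [358 286  33  16 151] [373.8 293.3]
top brass [176 190  46  26 914] [197.9 201.3]
top brass [297 210   6  12  43] [299.8 215.4]
top brass [363 223   4   9  32] [364.4 226.8]
top brass [191 279  11  14 127] [195.8 285.5]
top brass [206 280  11  13 126] [210.8 286.1]
top brass [219 281  11  13 126] [223.9 287. ]
top brass [140 295   4  23  58] [141.  308.6]
top brass [161 297   6   6  35] [163.6 299.6]
top brass [354 297   6   9  21] [356.6 301. ]
top brass [312 317   4   6  16] [313.6 319.8]
top red [181 277   4   3   9] [182.7 278.2]
top red [180 290   4   3   9] [181.4 291.3]
top dark [303 213  60  18 457] [331.9 221.1]
top dark [156 263   6   7  14] [158.4 266.2]
top dark [ 163  263   76   44 1413] [203.6 283.8]
top dark [156 279   4  10  32] [157.3 283.4]
top dark [172 280   5  10  44] [173.9 284.3]
top dark [154 301   6   2   7] [156.3 301.7]
top dark [315 300  41  22 264] [334.8 310.6]
top grey [249 199  49  25 243] [268.8 212.4]
top
[... 951 characters left out ...]
5.7 347.4]
side dark [261 317   5   8  17] [263.7 321.4]
side dark [273 329   4   6  11] [274.9 331.9]
side dark [245 331  17  18 175] [253.  339.7]
side grey [210 150   5   4  13] [211.5 151. ]
side grey [327 164   5   6  22] [328.9 166.6]
side grey [323 173  20  26 183] [332.2 186.9]
side grey [251 197  42  47 391] [267.6 222. ]
side grey [210 216   2   4   6] [210.3 217.5]
side grey [314 313   5   5  18] [315.9 315.4]
side grey [258 320   3   4   6] [259.2 321.5]
side grey [253 325   5   4   7] [254.9 326.3]
side grey [239 330  14  14  32] [244.4 337.2]
side grey [258 332  16  15  28] [265.7 338.9]
side grey [226 351   5   5  22] [228.1 352.9]
side grey [254 379   5   6  25] [256.  381.4]
```

```bash
python3 - <<'E'
from h import *
def P(l,n,uv,z): print(l,n,(onz(n,uv,z)*1000).round(1))
for l,t,s in (("collar",(299.8,215.4),(292.5,197.7)),("cap",(364.4,226.8),(338.5,167.4)),("handle",(331.9,221.1),(316.1,182.6)),("rod",(273.6,210.8),(271.3,211.1)),("tip",(249.2,207.6),(251.8,223.5))):
    P(l,"top",t,.085);P(l,"side",s,.085);p,e=tri(s,t);print("  tri",(p*1000).round(1),round(e*1000,1))
# handle direction top
for l,t in (("f3",(195.8,285.5)),("f2",(210.8,286.1)),("f1",(223.9,287.))): P(l,"top",t,.08)
for l,s in (("f3",(278.3,315.1)),("f12",(295.4,297.6))): P(l,"side",s,.08)
for t,s in (((182.7,278.2),(262,318)),((181.4,291.3),(273.4,328.6))):
    p,e=tri(s,t);print("red",(p*1000).round(1),round(e*1000,1))
B=[("top",(161.1,266.4)),("top",(232.5,270)),("top",(157.3,299.2)),("top",(230.2,302.8)),("side",(315.9,315.4)),("side",(228.1,352.9)),("side",(256,381.4))]
for n,u in B: P("bolt",n,u,.014)
# axis from masks
for n in("top","side"):
    im=cv2.imread(f"pics/{n}0.png"); hsv=cv2.cvtColor(im,cv2.COLOR_BGR2HSV);H,S,V=[hsv[...,i].astype(int) for i in range(3)]
    m=(H<14)&(V<110)&(S>100); x0,x1=((305,360) if n=="top" else (296,334)); 
    A=np.zeros_like(m);A[(205 if n=="top" else 160):(235 if n=="top" else 202),x0:x1]=1
    ys,xs=np.nonzero(m&A); vx,vy,cx,cy=cv2.fitLine(np.c_[xs,ys].astype(np.float32),cv2.DIST_L2,0,.01,.01).ravel()
    a,b=onz(n,(cx-20*vx,cy-20*vy),.085),onz(n,(cx+20*vx,cy+20*vy),.085); d=(a-b);d*=np.sign(d[1]);print(n,"handle dir deg from +y toward +x",np.degrees(np.arctan2(d[0],d[1])),"pt",((a+b)/2*1000).round(1))
E
```

```text
collar top [608.  -35.7  85. ]
collar side [610.8 -38.2  85. ]
  tri [607.8 -35.3  89.9] 1.2
cap top [ 584.5 -172.2   85. ]
cap side [ 587.7 -177.1   85. ]
  tri [ 583.6 -170.4   93. ] 0.5
handle top [ 596.2 -103.8   85. ]
handle side [ 598.5 -106.2   85. ]
  tri [ 595.9 -103.    89.4] 0.9
rod top [617.6  20.2  85. ]
rod side [621.6  19.1  85. ]
  tri [618.1  20.8  89. ] 2.8
tip top [624.3  72.6  85. ]
tip side [630.8  69.4  85. ]
  tri [624.3  72.8  93.6] 3.7
f3 top [459.4 180.9  80. ]
f2 top [458.5 149.5  80. ]
f1 top [456.9 122.1  80. ]
f3 side [461.2 181.9  80. ]
f12 side [459.4 136.7  80. ]
red [475.2 206.9  90.6] 2.2
red [448.3 208.1  89.9] 1.5
bolt top [499.8 277.5  14. ]
bolt top [493.1 114.2  14. ]
bolt top [426.9 281.5  14. ]
bolt top [420.6 117.2  14. ]
bolt side [424.5 114.7  14. ]
bolt side [502.7 275.3  14. ]
bolt side [430.6 278.2  14. ]
top handle dir deg from +y toward +x 9.892008578992504 pt [ 596.3 -103.    85. ]
side handle dir deg from +y toward +x 8.760925108172438 pt [ 599.3 -102.9   85. ]
```

Two skewers are visible. One lies in the rest (top view, px 249–366, 205–230) and one lies on the bench (px 312–392, 286–322). The one in the rest is clearly longer and thicker, and its tip-to-cap length measures about 248 mm against the specified 250 mm, so it is the larger and the one meant. The enlarged crop above confirms this. The gutter mouth is at its right end in the top view (px ~231, 287), and the red pads are at px ~182.

I'll move to a point above the grip.

```bash
R='[0,0,0,-0.0291,0.033,0,1]'; python3 -m crank '[[0,0,0,-0.0291,0.033,0,1],[0,0,0,-0.0291,0.033,0,1],[0,0,0,-0.0291,0.033,0,1],[0,0,0,-0.0291,0.033,0,1],[0,0,0,-0.0291,0.033,0,1]]'
python3 -m crank '[[0,0,0,-0.0291,0.033,0,1],[0,0,0,-0.0291,0.033,0,1],[0,0,0,-0.0291,0.033,0,1],[0,0,0,-0.0291,0.033,0,1],[0,0,0,-0.0291,0.033,0,1]]'
```

```text
clock: 0.6
tool_pos: [0.3472, 0.3999, 0.231]
ee_rot: [[0.385, 0.923, -0.0], [0.923, -0.385, -0.0], [-0.0, -0.0, -1.0]]
ft_force: [1.3, -0.0, 0.8]
width: 0.0853
clock: 1.1
tool_pos: [0.4432, 0.2022, 0.2312]
ee_rot: [[0.385, 0.923, -0.0], [0.923, -0.385, -0.0], [-0.0, -0.0, -1.0]]
ft_force: [0.9, 0.2, 0.4]
width: 0.0853
```

```bash
python3 -m crank '[[0,0,0,-0.0291,0.033,0,1],[0,0,0,-0.0291,0.033,0,1],[0,0,0,-0.0291,0.033,0,1],[0,0,0,-0.0291,0.033,0,1],[0,0,0,-0.0291,0.033,0,1]]'
python3 -m crank '[[0,0,0,-0.0291,0.033,0,1],[0,0,0,-0.0291,0.033,0,1],[0,0,0,-0.0291,0.033,0,1],[0,0,0.1489,0,0,0,1],[0,0,0.1489,0,0,0,1]]'
python3 -m crank '[[0,0,0.1489,0,0,0,1],[0,0,0.1489,0,0,0,1],[0,0,0.1489,0,0,0,1],[0,0,0.1489,0,0,0,1],[0,0,0.1489,0,0,0,1]]'
python3 -m crank '[[0,0,0.1489,0,0,0,1],[0,0,0.1489,0,0,0,1],[0,0,0,0,0,0,1]]'
```

```text
clock: 1.6
tool_pos: [0.5393, 0.0045, 0.2311]
ee_rot: [[0.385, 0.923, -0.0], [0.923, -0.385, 0.0], [-0.0, -0.0, -1.0]]
ft_force: [0.5, 0.9, -0.3]
width: 0.0851
clock: 2.1
tool_pos: [0.5966, -0.1147, 0.2307]
ee_rot: [[0.646, 0.763, -0.001], [0.763, -0.646, -0.001], [-0.001, -0.0, -1.0]]
ft_force: [-0.1, 0.3, -0.3]
width: 0.0856
clock: 2.6
tool_pos: [0.5964, -0.1124, 0.2309]
ee_rot: [[0.992, 0.126, -0.001], [0.126, -0.992, 0.0], [-0.001, -0.0, -1.0]]
ft_force: [-0.7, 1.0, -0.4]
width: 0.0855
clock: 2.9
tool_pos: [0.5965, -0.1122, 0.2308]
ee_rot: [[0.986, -0.165, -0.001], [-0.165, -0.986, -0.0], [-0.001, 0.0, -1.0]]
ft_force: [-0.3, -0.5, -0.3]
width: 0.0855
```

```bash
python3 - <<'E'
from h import *
for n in("side","top"): cv2.imwrite(f"pics/{n}1.png",env.camera(n)[:,:,::-1])
E
```

```text
(no output)
```

View pics/side1.png

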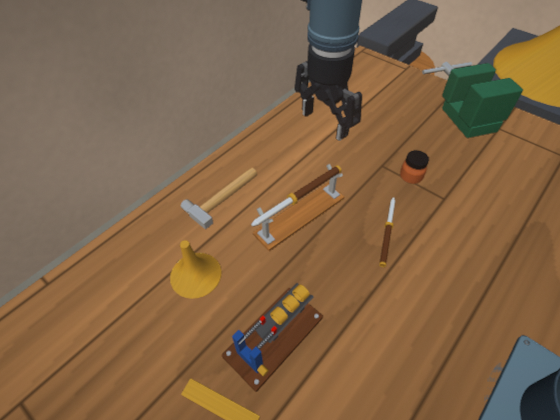

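View pics/top1.png

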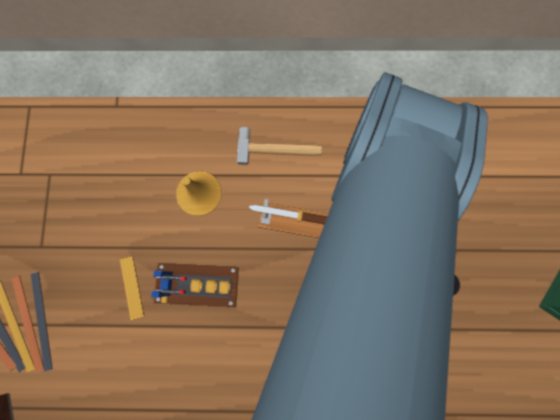

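The gripper sits above the handle, straddling it, and the rest's collar and rod are visible on its left. I'll descend and close.

```bash
python3 -m crank '[[0,0,0,0,0,0.04,1],[0,0,0,0,0,0.04,1],[0,0,0,0,0,0.04,1],[0,0,0,0,0,0.03,1],[0,0,0,0,0,0.0148,1]]'
python3 -m crank '[[0,0,0,0,0,0,1],[0,0,0,0,0,0,-1],[0,0,0,0,0,0,-1],[0,0,0,0,0,0,-1],[0,0,0,0,0,0,-1]]'
python3 -m crank '[[0,0,0,0,0,0,-1],[0,0,0,0,0,0,-1],[0,0,0,0,0,0,-1],[0,0,0,0,0,0,-1],[0,0,0,0,0,0,-1]]'
```

```text
clock: 3.5
tool_pos: [0.595, -0.1121, 0.0637]
ee_rot: [[0.987, -0.161, -0.004], [-0.161, -0.987, 0.001], [-0.004, -0.0, -1.0]]
ft_force: [0.7, -0.6, -0.3]
width: 0.0853
clock: 4.0
tool_pos: [0.5974, -0.1126, 0.0675]
ee_rot: [[0.986, -0.164, 0.002], [-0.164, -0.986, -0.0], [0.002, -0.0, -1.0]]
ft_force: [-0.8, 0.2, -0.6]
width: 0.0282
clock: 4.5
tool_pos: [0.596, -0.1123, 0.0672]
ee_rot: [[0.986, -0.164, -0.001], [-0.164, -0.986, 0.001], [-0.002, -0.001, -1.0]]
ft_force: [-5.1, 1.2, 7.8]
width: 0.0162
```

```bash
python3 -m crank '[[0,0,0,0,0,-0.005,-1],[0,0,0,0,0,-0.02,-1],[0,0,0,0,0,-0.03,-1],[0,0,0,0,0,-0.03,-1],[0,0,0,0,0,-0.015,-1]]'
python3 -m crank '[[0,0,0,0,0,0,-1],[0,0,0,0,0,0,-1]]'
python3 - <<'E'
from h import *
for n in("side","top"): cv2.imwrite(f"pics/{n}2.png",env.camera(n)[:,:,::-1])
s=env.read_state();print(s['tool_pos'],s['ft_force'],s['torque'],s['q'],s['width'])
a=cv2.imread("pics/side2.png")[60:260,220:400];b=cv2.imread("pics/top2.png")[160:260,220:400]
cv2.imwrite("pics/c2.png",np.hstack([cv2.resize(a,None,fx=2.2,fy=2.2),cv2.copyMakeBorder(cv2.resize(b,None,fx=2.2,fy=2.2),0,220,0,0,0)]))
E
```

```text
clock: 5.0
tool_pos: [0.5978, -0.113, 0.1689]
ee_rot: [[0.986, -0.164, 0.003], [-0.164, -0.986, -0.001], [0.003, 0.0, -1.0]]
ft_force: [-0.1, -0.1, -2.8]
width: 0.0162
clock: 5.2
tool_pos: [0.5961, -0.1122, 0.1655]
ee_rot: [[0.986, -0.164, -0.001], [-0.164, -0.986, 0.0], [-0.001, -0.0, -1.0]]
ft_force: [-0.1, 0.8, -3.3]
width: 0.0161
[ 0.59558973 -0.11209419  0.16474833] [ 0.10501609 -0.07344589 -4.39404568] [-0.09179913 -0.01965697 -0.03998953] [-0.28270011  0.5970188   0.55658958  1.7381601  -0.38246614  0.91955814
  0.26785604] 0.016382919551353715
```

View pics/c2.png

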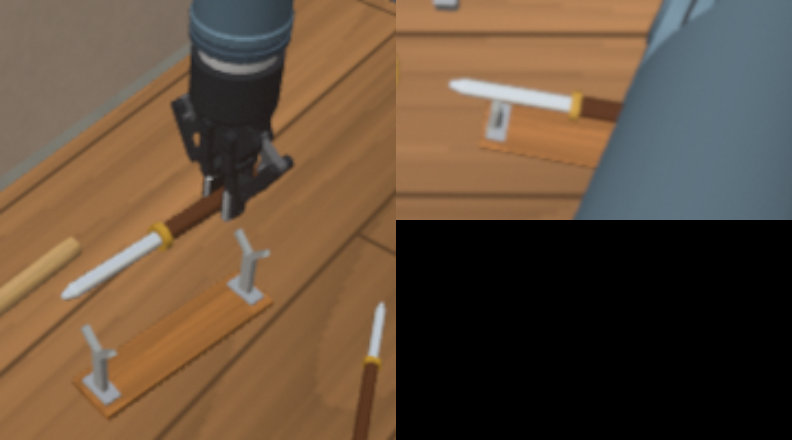

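```bash
cat >> h.py <<'E'
def masks(im):
    hsv=cv2.cvtColor(im,cv2.COLOR_BGR2HSV);H,S,V=[hsv[...,i].astype(int) for i in range(3)]
    return {"white":(S<40)&(V>165),"rod":(S<60)&(V>120),"brass":(H>=17)&(H<=30)&(S>130)&(V>120),"red":((H<6)|(H>174))&(S>180)&(V>120)}
E
python3 - <<'E'
from h import *
roi={"top":(175,245,235,320),"side":(140,210,240,310)}
col={};tip={};rod={}
for n in("top","side"):
    M=masks(cv2.imread(f"pics/{n}2.png"));a=roi[n];r=np.zeros((420,560),bool);r[a[0]:a[1],a[2]:a[3]]=1
    for k in("brass","white"):
        for st,c,m in blobs(M[k]&r,20):
            print(n,k,st,c.round(1))
            if k=="brass": col[n]=c
            elif st[4]>150:
                rod[n]=c; ys,xs=np.nonzero(m); 
                j=xs<=xs.min()+1; tip[n]=(xs.min()-.5,ys[j].mean())
for d in(col,rod,tip):
    p,e=tri(d["side"],d["top"]);print((p*1000).round(1),round(e*1000,1),*[(onz(n,d[n],.183)*1000).round(1) for n in d])
E
```

```text
top brass [298 201   7  14  56] [301.5 207.3]
top white [244 196  56  15 385] [272.  202.5]
top white [261 208  11  16  63] [267. 217.]
side brass [287 161  12  14  77] [293.3 166.4]
side white [248 166  45  30 263] [270.  180.3]
[607.4 -34.8 186.4] 0.9 [607.6 -35.2 183. ] [609.9 -37.2 183. ]
[617.3  21.1 185.6] 3.3 [616.4  20.4 183. ] [620.5  20.1 183. ]
[625.   74.5 188.7] 3.3 [624.8  74.3 183. ] [630.3  71.9 183. ]
```

```bash
python3 -m crank '[[0,0,0,-0.0366,0.00325,0,-1],[0,0,0,-0.0366,0.00325,0,-1],[0,0,0,-0.0366,0.00325,0,-1],[0,0,0,-0.0366,0.00325,0,-1],[0,0,-0.1257,0,0,0,-1]]'
python3 -m crank '[[0,0,0,0,0,0.03,-1],[0,0,0,0,0,0.03,-1],[0,0,0,0,0,0.03,-1],[0,0,0,0,0,0.018,-1],[0,0,0,0,0,0,-1]]'
python3 -m crank '[[0,0,0,0,0,0,-1],[0,0,0,0,0,0,-1]]'
python3 - <<'E'
from h import *
for n in("side","top"): cv2.imwrite(f"pics/{n}3.png",env.camera(n)[:,:,::-1])
s=env.read_state();print(s['tool_pos'],s['ee_rot'].round(4),s['ft_force'],s['torque'],s['q'],s['width'])
a=cv2.imread("pics/side3.png")[210:360,240:410];b=cv2.imread("pics/top3.png")[240:330,140:310]
cv2.imwrite("pics/c3.png",np.vstack([cv2.resize(a,None,fx=2.4,fy=2.4),cv2.resize(b,None,fx=2.4,fy=2.4)]))
E
```

```text
clock: 5.8
tool_pos: [0.4431, -0.1007, 0.1644]
ee_rot: [[0.999, -0.039, -0.009], [-0.039, -0.999, 0.002], [-0.009, -0.002, -1.0]]
ft_force: [0.5, 0.3, -3.6]
width: 0.0164
clock: 6.3
tool_pos: [0.4476, -0.1011, 0.0558]
ee_rot: [[0.999, -0.04, -0.006], [-0.04, -0.999, 0.0], [-0.006, -0.0, -1.0]]
ft_force: [-1.3, 0.7, -3.3]
width: 0.0161
clock: 6.5
tool_pos: [0.4508, -0.1016, 0.0592]
ee_rot: [[0.999, -0.04, 0.001], [-0.04, -0.999, -0.0], [0.001, 0.0, -1.0]]
ft_force: [0.4, -0.2, -3.0]
width: 0.0163
[ 0.45101455 -0.10139913  0.05940007] [[ 9.992e-01 -3.920e-02  1.900e-03]
 [-3.920e-02 -9.992e-01 -1.000e-04]
 [ 1.900e-03  1.000e-04 -1.000e+00]] [ 0.11391017 -0.08035598 -3.13753051] [-0.05159002  0.0356771  -0.02824844] [-0.22448838  0.55490579  0.43231176  2.15327944 -0.46078061  0.51984819
  0.51638721] 0.016091504692251176
```

View pics/c3.png

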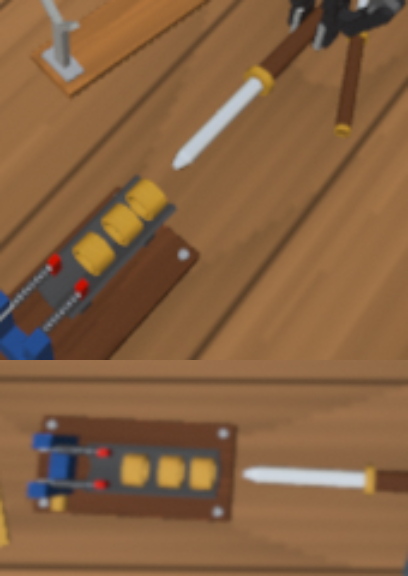

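```bash
cat > m.py <<'E'
from h import *
import sys
def run(k,roi,z,zf):
    for n in("top","side"):
        M=masks(cv2.imread(f"pics/{n}{k}.png"));a=roi[n];r=np.zeros((420,560),bool);r[a[0]:a[1],a[2]:a[3]]=1
        for st,c,m in blobs(M["white"]&r,40):
            ys,xs=np.nonzero(m);vx,vy,cx,cy=cv2.fitLine(np.c_[xs,ys].astype(np.float32),cv2.DIST_L2,0,.01,.01).ravel()
            p,q=onz(n,(cx-15*vx,cy-15*vy),z),onz(n,(cx+15*vx,cy+15*vy),z);d=(p-q)*np.sign((p-q)[1])
            t=onz(n,(xs.min()-.5,ys[xs<=xs.min()+1].mean()),z)
            print(n,"rod",st,(onz(n,c,z)*1000).round(1),"ang",round(np.degrees(np.arctan2(d[0],d[1])),2),"tip",(t*1000).round(1))
        for st,c,m in blobs(M["brass"]&r,25): print(n,"brass",st,(onz(n,c,zf)*1000).round(1))
E
python3 -c "
from m import run
run(3,{'top':(270,310,185,310),'side':(230,345,265,355)},.077,.079)"
```

```text
top rod [241 285  51   8 301] [455.   32.5  77. ] ang 2.48 tip [457.1  87.8  77. ]
top brass [191 279  11  14 128] [459.4 181.1  79. ]
top brass [206 280  11  13 128] [458.5 149.6  79. ]
top brass [219 281  11  13 127] [456.8 122.1  79. ]
top brass [291 284   6  13  46] [452.9 -23.5  79. ]
side rod [312 243  37  37 281] [458.   32.6  77. ] ang 2.29 tip [462.9  84.5  77. ]
side brass [341 237  14  13  82] [455.  -24.7  79. ]
side brass [282 284  28  28 399] [459.6 136.2  79. ]
side brass [270 307  18  18 202] [461.4 181.4  79. ]
```

```bash
python3 -m crank '[[0,0,0,0,0,0,-1],[0,0,0,0,0,0,-1],[0,0,0,0,0,0,-1]]'; python3 -m crank '[[0,0,0,0,0,0,-1]]'; python3 -m crank '[[0,0,0,0,0,0,-1]]'; python3 -m crank '[[0,0,0,0,0,0,-1]]'
```

```text
clock: 6.9
tool_pos: [0.4504, -0.1013, 0.0587]
ee_rot: [[0.999, -0.039, 0.001], [-0.039, -0.999, 0.0], [0.001, -0.0, -1.0]]
ft_force: [-0.4, -0.5, -3.6]
width: 0.0162
clock: 7.0
tool_pos: [0.4503, -0.1013, 0.0586]
ee_rot: [[0.999, -0.039, 0.0], [-0.039, -0.999, 0.0], [0.0, -0.0, -1.0]]
ft_force: [-0.9, 0.4, -3.1]
width: 0.0158
clock: 7.1
tool_pos: [0.4502, -0.1013, 0.0585]
ee_rot: [[0.999, -0.039, 0.0], [-0.039, -0.999, -0.0], [0.0, 0.0, -1.0]]
ft_force: [-1.4, -0.4, -3.2]
width: 0.016
clock: 7.2
tool_pos: [0.4502, -0.1013, 0.0585]
ee_rot: [[0.999, -0.039, -0.0], [-0.039, -0.999, -0.0], [-0.0, 0.0, -1.0]]
ft_force: [-0.8, 0.4, -4.0]
width: 0.0162
```

```bash
python3 -m crank '[[0,0,0,-0.0009,-0.004,0.0012,-1],[0,0,0,0,-0.006,0,-1],[0,0,0,0,-0.005,0,-1],[0,0,0,0,-0.003,0,-1],[0,0,0,0,0,0,-1]]'
python3 -m crank '[[0,0,0,0,0,0,-1],[0,0,0,0,0,0,-1]]'
python3 - <<'E'
from h import *
for n in("side","top"): cv2.imwrite(f"pics/{n}4.png",env.camera(n)[:,:,::-1])
s=env.read_state();print(s['tool_pos'])
a=cv2.imread("pics/side4.png")[270:330,250:340];b=cv2.imread("pics/top4.png")[265:305,170:260]
cv2.imwrite("pics/c4.png",np.vstack([cv2.resize(a,None,fx=6,fy=6),cv2.resize(b,None,fx=6,fy=6)]))
from m import run
run(4,{'top':(270,310,185,310),'side':(230,345,265,355)},.075,.079)
E
```

```text
clock: 7.7
tool_pos: [0.4501, -0.0825, 0.0573]
ee_rot: [[0.999, -0.038, 0.0], [-0.038, -0.999, 0.0], [0.0, -0.0, -1.0]]
ft_force: [-0.3, -0.8, -2.9]
width: 0.0161
clock: 7.9
tool_pos: [0.4501, -0.0835, 0.0574]
ee_rot: [[0.999, -0.04, 0.0], [-0.04, -0.999, -0.0], [0.0, 0.0, -1.0]]
ft_force: [0.2, -1.1, -2.8]
width: 0.0163
[ 0.44999921 -0.0835789   0.05733287]
top rod [234 285  49   8 295] [454.1  50.3  75. ] ang 2.45 tip [456.4 102.7  75. ]
top brass [191 279  11  14 127] [459.5 181.1  79. ]
top brass [206 280  11  13 128] [458.5 149.6  79. ]
top brass [219 281  11  13 126] [456.9 122.2  79. ]
top brass [283 284   5  13  51] [451.8  -5.6  79. ]
side rod [306 249  38  38 284] [457.   49.9  75. ] ang 2.45 tip [462.5 103.   75. ]
side brass [336 244  14  13  82] [453.1  -5.5  79. ]
side brass [282 284  28  28 402] [459.5 136.1  79. ]
side brass [270 307  18  18 203] [461.3 181.4  79. ]
```

View pics/c4.png

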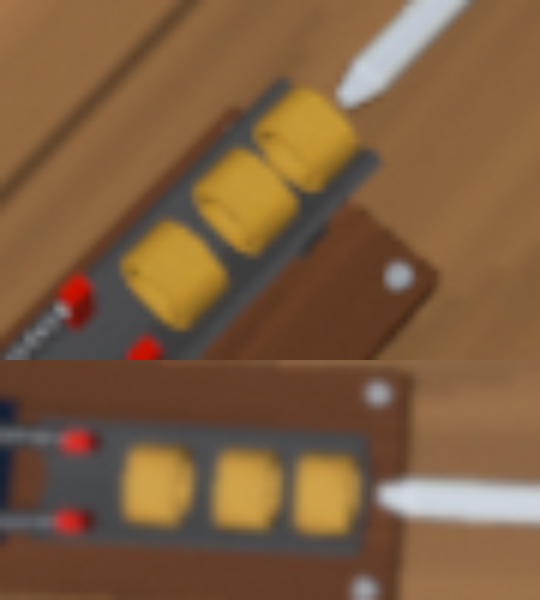

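```bash
python3 -m crank '[[0,0,0,0,-0.005,0,-1],[0,0,0,0,-0.005,0,-1],[0,0,0,0,-0.005,0,-1],[0,0,0,0,-0.005,0,-1],[0,0,0,0,-0.005,0,-1]]'
python3 -m crank '[[0,0,0,0,0,0,-1]]'
python3 - <<'E'
from h import *
for n in("side","top"): cv2.imwrite(f"pics/{n}5.png",env.camera(n)[:,:,::-1])
s=env.read_state();print(s['tool_pos'],s['ft_force'])
a=cv2.imread("pics/side5.png")[270:330,250:340];b=cv2.imread("pics/top5.png")[265:305,170:260]
cv2.imwrite("pics/c5.png",np.vstack([cv2.resize(a,None,fx=6,fy=6),cv2.resize(b,None,fx=6,fy=6)]))
from m import run
run(5,{'top':(270,310,185,310),'side':(230,345,265,355)},.075,.079)
E
```

```text
clock: 8.5
tool_pos: [0.451, -0.0577, 0.0573]
ee_rot: [[0.999, -0.039, 0.0], [-0.039, -0.999, 0.0], [0.0, -0.0, -1.0]]
ft_force: [1.0, 1.0, -3.4]
width: 0.0163
clock: 8.6
tool_pos: [0.4511, -0.0573, 0.0573]
ee_rot: [[0.999, -0.038, -0.0], [-0.038, -0.999, 0.0], [-0.0, -0.0, -1.0]]
ft_force: [0.6, 1.1, -2.4]
width: 0.0162
[ 0.45105017 -0.05824066  0.05733762] [ 0.3258645  -0.06624469 -3.544751  ]
top rod [228 285  43   8 261] [454.7  69.9  75. ] ang 2.39 tip [455.8 115.3  75. ]
top brass [191 279  11  14 128] [459.6 181.1  79. ]
top brass [206 280  11  13 128] [458.5 149.6  79. ]
top brass [219 281  10  13 106] [456.8 123.8  79. ]
top brass [270 284   6  12  45] [452.9  20.1  79. ]
side rod [304 258  32  32 243] [457.5  67.1  75. ] ang 2.35 tip [464.8 106.1  75. ]
side brass [328 252  14  13  84] [454.5  20.4  79. ]
side brass [282 284  28  28 380] [459.6 136.9  79. ]
side brass [270 307  18  18 202] [461.4 181.5  79. ]
```

View pics/c5.png

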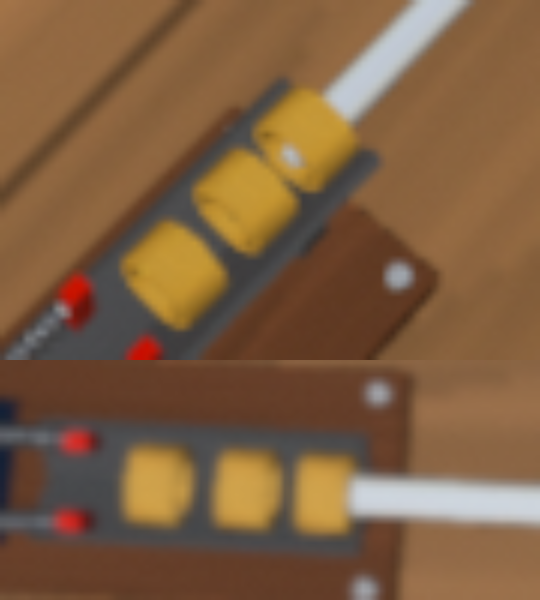

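The nose is through ferrule 1, visible in its bore at crop (290,155), and the ferrule has not shifted. I'll continue.

```bash
python3 -m crank '[[0,0,0,0,-0.005,0,-1],[0,0,0,0,-0.005,0,-1],[0,0,0,0,-0.005,0,-1],[0,0,0,0,-0.005,0,-1],[0,0,0,0,-0.005,0,-1]]'
python3 -m crank '[[0,0,0,0,-0.003,0,-1],[0,0,0,0,0,0,-1]]'
python3 - <<'E'
from h import *
for n in("side","top"): cv2.imwrite(f"pics/{n}6.png",env.camera(n)[:,:,::-1])
s=env.read_state();print(s['tool_pos'],s['ft_force'])
a=cv2.imread("pics/side6.png")[270:330,250:340];b=cv2.imread("pics/top6.png")[265:305,170:260]
cv2.imwrite("pics/c6.png",np.vstack([cv2.resize(a,None,fx=6,fy=6),cv2.resize(b,None,fx=6,fy=6)]))
from m import run
run(6,{'top':(270,310,185,310),'side':(230,345,265,355)},.075,.079)
E
```

```text
clock: 9.2
tool_pos: [0.452, -0.0328, 0.0573]
ee_rot: [[0.999, -0.039, 0.0], [-0.039, -0.999, 0.0], [0.0, -0.0, -1.0]]
ft_force: [-0.2, -0.1, -3.0]
width: 0.0165
clock: 9.4
tool_pos: [0.4521, -0.0297, 0.0573]
ee_rot: [[0.999, -0.038, -0.0], [-0.038, -0.999, 0.0], [-0.0, -0.0, -1.0]]
ft_force: [-0.2, -0.3, -2.7]
width: 0.0165
[ 0.45212807 -0.03045946  0.05732893] [-0.18836578  0.39877024 -2.88585892]
top rod [228 285  29   7 176] [455.2  84.4  75. ] ang 2.41 tip [455.8 115.3  75. ]
top brass [191 279  11  14 128] [459.6 181.1  79. ]
top brass [206 280  10  13 107] [458.7 151.3  79. ]
top brass [219 281  10  13 100] [456.9 123.3  79. ]
top brass [257 283   5  13  49] [453.7  48.1  79. ]
side rod [304 267  23  23 170] [458.1  79.8  75. ] ang 2.19 tip [464.8 106.1  75. ]
side brass [319 261  14  14  90] [455.6  48.2  79. ]
side brass [292 284  18  18 156] [459.  120.7  79. ]
side brass [282 295  18  17 181] [460.3 150.2  79. ]
side brass [270 307  18  18 203] [461.3 181.5  79. ]
```

View pics/c6.png

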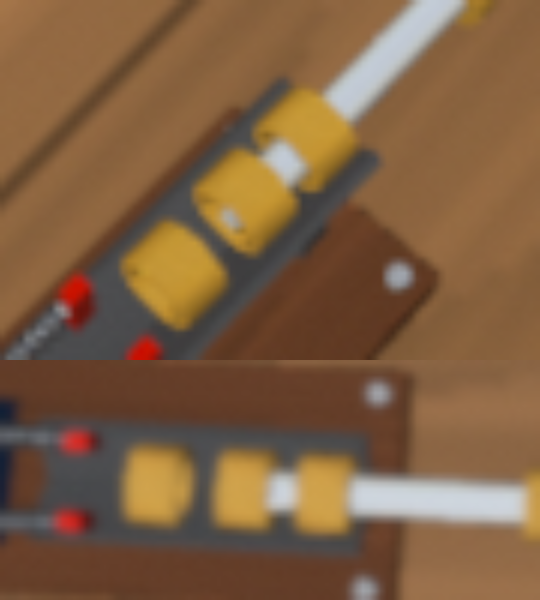

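Nose through ferrule 2 as well, with all three still in place and no axial force. I'll go on through ferrule 3.

```bash
python3 -m crank '[[0,0,0,0,-0.005,0,-1],[0,0,0,0,-0.005,0,-1],[0,0,0,0,-0.005,0,-1],[0,0,0,0,-0.005,0,-1],[0,0,0,0,-0.005,0,-1]]'
python3 -m crank '[[0,0,0,0,-0.005,0,-1],[0,0,0,0,-0.005,0,-1],[0,0,0,0,-0.005,0,-1],[0,0,0,0,-0.005,0,-1],[0,0,0,0,0,0,-1]]'
python3 - <<'E'
from h import *
for n in("side","top"): cv2.imwrite(f"pics/{n}7.png",env.camera(n)[:,:,::-1])
s=env.read_state();print(s['tool_pos'],s['ft_force'])
a=cv2.imread("pics/side7.png")[270:330,250:340];b=cv2.imread("pics/top7.png")[265:305,170:260]
cv2.imwrite("pics/c7.png",np.vstack([cv2.resize(a,None,fx=6,fy=6),cv2.resize(b,None,fx=6,fy=6)]))
from m import run
run(7,{'top':(270,310,165,310),'side':(230,345,245,355)},.075,.079)
E
```

```text
clock: 10.0
tool_pos: [0.4531, -0.0048, 0.0573]
ee_rot: [[0.999, -0.039, 0.0], [-0.039, -0.999, 0.0], [0.0, -0.0, -1.0]]
ft_force: [-0.1, 0.2, -3.6]
width: 0.0159
clock: 10.5
tool_pos: [0.4539, 0.0155, 0.0573]
ee_rot: [[0.999, -0.038, -0.0], [-0.038, -0.999, 0.0], [-0.0, -0.0, -1.0]]
ft_force: [0.0, -0.5, -2.5]
width: 0.0162
[0.45388681 0.01461488 0.057317  ] [ 0.29713215 -0.67628907 -3.50499558]
top brass [191 279  10  14  98] [459.5 182.5  79. ]
top brass [206 280  10  13  99] [458.6 150.8  79. ]
top brass [219 281  10  13  94] [457.7 123.9  79. ]
side rod [259 231  15  12  49] [590.2  70.1  75. ] ang 84.66 tip [610.1  72.3  75. ]
side rod [282 304   9   9  43] [461.  161.1  75. ] ang -40.17 tip [467.  166.6  75. ]
side rod [270 317   8   8  45] [462.2 193.6  75. ] ang 3.19 tip [465.7 200.4  75. ]
side brass [304 276  14  15  87] [456.8  93.1  79. ]
side brass [292 284  18  18 156] [458.9 120.6  79. ]
side brass [282 295  18  17 152] [460.4 148.3  79. ]
side brass [270 307  18  18 165] [461.3 179.9  79. ]
```

View pics/c7.png

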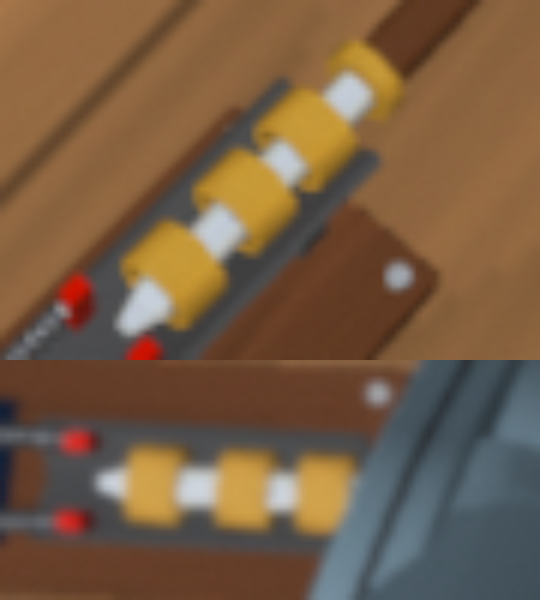

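All three are threaded, with the rod visible between them. The collar face is about 17 mm short of ferrule 1. I'll push on, first briskly, then in small steps.

```bash
python3 -m crank '[[0,0,0,0,-0.004,0,-1],[0,0,0,0,-0.004,0,-1],[0,0,0,0,-0.004,0,-1],[0,0,0,0,-0.004,0,-1],[0,0,0,0,-0.004,0,-1]]'
python3 -m crank '[[0,0,0,0,-0.004,0,-1],[0,0,0,0,-0.004,0,-1],[0,0,0,0,-0.004,0,-1],[0,0,0,0,-0.003,0,-1],[0,0,0,0,0,0,-1]]'
python3 - <<'E'
from h import *
for n in("side","top"): cv2.imwrite(f"pics/{n}8.png",env.camera(n)[:,:,::-1])
s=env.read_state();print(s['tool_pos'],s['ft_force'])
a=cv2.imread("pics/side8.png")[270:330,250:340];b=cv2.imread("pics/top8.png")[265:305,170:260]
cv2.imwrite("pics/c8.png",np.vstack([cv2.resize(a,None,fx=6,fy=6),cv2.resize(b,None,fx=6,fy=6)]))
E
```

```text
clock: 11.1
tool_pos: [0.4547, 0.0349, 0.0573]
ee_rot: [[0.999, -0.039, 0.0], [-0.039, -0.999, -0.0], [0.0, 0.0, -1.0]]
ft_force: [-0.3, -0.2, -3.3]
width: 0.0161
clock: 11.6
tool_pos: [0.4553, 0.0502, 0.0573]
ee_rot: [[0.999, -0.039, 0.0], [-0.039, -0.999, 0.0], [0.0, -0.0, -1.0]]
ft_force: [0.3, -0.3, -2.7]
width: 0.0162
[0.45521223 0.0496879  0.0572809 ] [ 0.084496   -1.66330634 -3.59314564]
```

View pics/c8.png

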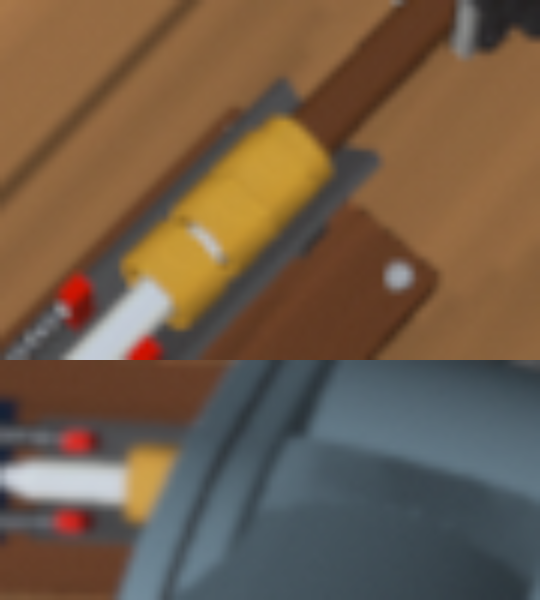

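```bash
python3 -m crank '[[0,0,0,0,-0.002,0,-1],[0,0,0,0,-0.002,0,-1],[0,0,0,0,-0.002,0,-1],[0,0,0,0,-0.002,0,-1],[0,0,0,0,-0.001,0,-1]]'
python3 -m crank '[[0,0,0,0,-0.001,0,-1],[0,0,0,0,-0.0005,0,-1],[0,0,0,0,0,0,-1]]'
python3 - <<'E'
from h import *
cv2.imwrite("pics/side9.png",env.camera("side")[:,:,::-1])
a=cv2.imread("pics/side9.png")[270:330,250:340]
s=env.read_state();print(s['tool_pos'],s['ft_force'])
cv2.imwrite("pics/c9.png",cv2.resize(a,None,fx=6,fy=6))
E
```

```text
clock: 12.2
tool_pos: [0.4557, 0.0587, 0.0573]
ee_rot: [[0.999, -0.039, 0.0], [-0.039, -0.999, -0.0], [0.0, 0.0, -1.0]]
ft_force: [0.0, -0.8, -2.9]
width: 0.0161
clock: 12.5
tool_pos: [0.4557, 0.0602, 0.0573]
ee_rot: [[0.999, -0.039, 0.0], [-0.039, -0.999, 0.0], [0.0, -0.0, -1.0]]
ft_force: [0.6, -0.9, -3.4]
width: 0.0164
[0.45568732 0.06017675 0.05730139] [-0.32221582 -0.74641605 -3.60120837]
```

View pics/c9.png

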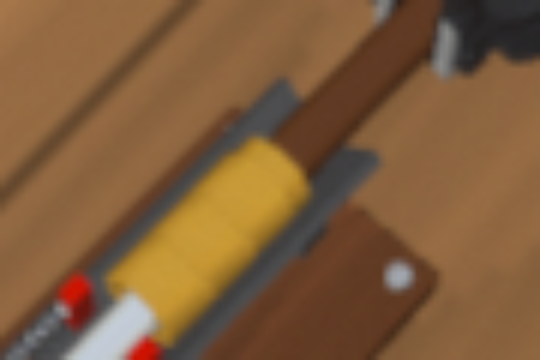

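```bash
for i in 1; do python3 -m crank '[[0,0,0,0,-0.001,0,-1],[0,0,0,0,-0.001,0,-1]]'; done; python3 -m crank '[[0,0,0,0,-0.001,0,-1]]'; python3 -m crank '[[0,0,0,0,-0.001,0,-1]]'
```

```text
clock: 12.75
tool_pos: [0.4558, 0.062, 0.0573]
ee_rot: [[0.999, -0.04, 0.0], [-0.04, -0.999, -0.0], [0.0, 0.0, -1.0]]
ft_force: [0.7, -0.5, -2.3]
width: 0.0161
clock: 12.85
tool_pos: [0.4558, 0.0631, 0.0573]
ee_rot: [[0.999, -0.039, 0.0], [-0.039, -0.999, -0.0], [0.0, 0.0, -1.0]]
ft_force: [-0.3, -0.5, -3.0]
width: 0.0163
clock: 12.95
tool_pos: [0.4559, 0.0642, 0.0573]
ee_rot: [[0.999, -0.039, 0.0], [-0.039, -0.999, -0.0], [0.0, -0.0, -1.0]]
ft_force: [0.2, -0.8, -4.2]
width: 0.0159
```

```bash
python3 -m crank '[[0,0,0,0,-0.0005,0,-1]]'; python3 -m crank '[[0,0,0,0,-0.0005,0,-1]]'; python3 -m crank '[[0,0,0,0,-0.0005,0,-1]]';python3 -m crank '[[0,0,0,0,0,0,-1]]'
```

```text
clock: 13.05
tool_pos: [0.4559, 0.0647, 0.0573]
ee_rot: [[0.999, -0.039, 0.0], [-0.039, -0.999, 0.0], [0.0, -0.0, -1.0]]
ft_force: [-0.1, -1.4, -3.7]
width: 0.0163
clock: 13.15
tool_pos: [0.4559, 0.0651, 0.0573]
ee_rot: [[0.999, -0.039, 0.0], [-0.039, -0.999, -0.0], [0.0, 0.0, -1.0]]
ft_force: [0.2, -0.8, -3.2]
width: 0.0157
clock: 13.25
tool_pos: [0.4559, 0.0656, 0.0573]
ee_rot: [[0.999, -0.039, 0.0], [-0.039, -0.999, -0.0], [0.0, 0.0, -1.0]]
ft_force: [0.6, -0.8, -2.8]
width: 0.0161
clock: 13.35
tool_pos: [0.4559, 0.0657, 0.0573]
ee_rot: [[0.999, -0.039, 0.0], [-0.039, -0.999, 0.0], [0.0, -0.0, -1.0]]
ft_force: [-0.3, -1.5, -3.5]
width: 0.0161
```

```bash
python3 -m crank '[[0,0,0,0,-0.0005,0,-1]]'|grep -E "pos|force"; python3 -m crank '[[0,0,0,0,-0.0005,0,-1]]'|grep -E "pos|force"; python3 -m crank '[[0,0,0,0,-0.0005,0,-1]]'|grep -E "pos|force"
```

```text
tool_pos: [0.4559, 0.066, 0.0573]
ft_force: [0.8, -1.2, -3.3]
tool_pos: [0.4559, 0.0666, 0.0573]
ft_force: [0.0, -0.9, -2.9]
tool_pos: [0.456, 0.0671, 0.0573]
ft_force: [0.6, -1.2, -4.0]
```

```bash
python3 - <<'E'
from h import *
cv2.imwrite("pics/side10.png",env.camera("side")[:,:,::-1])
s=env.read_state();print(s['tool_pos'],s['ft_force'])
a=cv2.imread("pics/side10.png")[290:345,230:310]
cv2.imwrite("pics/c10.png",cv2.resize(a,None,fx=8,fy=8,interpolation=cv2.INTER_CUBIC))
E
```

```text
[0.45595071 0.06720683 0.05729705] [ 0.32296607 -0.83683884 -2.99005981]
```

View pics/c10.png

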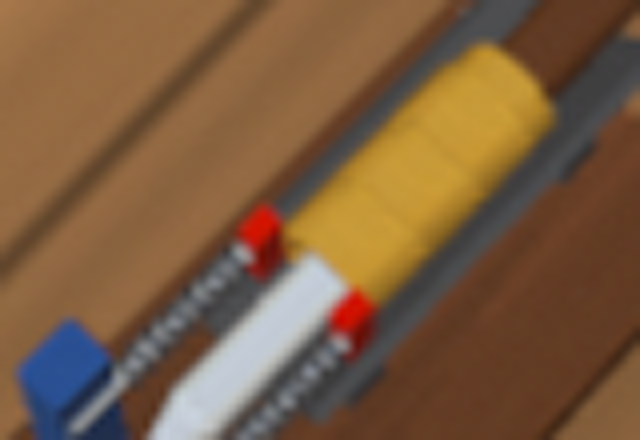

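Nearly touching. Continuing in 0.5 mm steps, one call each.

```bash
python3 -m crank '[[0,0,0,0,-0.0005,0,-1]]'|grep -E "pos|force"; python3 -m crank '[[0,0,0,0,-0.0005,0,-1]]'|grep -E "pos|force"
```

```text
tool_pos: [0.456, 0.0676, 0.0573]
ft_force: [-0.9, -1.2, -3.6]
tool_pos: [0.4559, 0.0679, 0.0573]
ft_force: [0.1, -2.1, -3.7]
```

```bash
python3 -m crank '[[0,0,0,0,-0.0005,0,-1]]'|grep -E "pos|force"; python3 -m crank '[[0,0,0,0,-0.0005,0,-1]]'|grep -E "pos|force"
```

```text
tool_pos: [0.456, 0.0681, 0.0573]
ft_force: [-0.3, -3.7, -2.7]
tool_pos: [0.456, 0.0683, 0.0573]
ft_force: [0.0, -6.7, -3.6]
```

```bash
python3 -m crank '[[0,0,0,0,0,0,-1]]'|grep -E "pos|force"; python3 -m crank '[[0,0,0,0,0,0,-1]]'|grep -E "pos|force"; python3 -m crank '[[0,0,0,0,-0.0002,0,-1]]'|grep -E "pos|force"; python3 -m crank '[[0,0,0,0,0,0,-1]]'|grep -E "pos|force"
```

```text
tool_pos: [0.456, 0.0683, 0.0573]
ft_force: [-0.0, -5.7, -3.4]
tool_pos: [0.456, 0.0684, 0.0573]
ft_force: [-1.1, -4.5, -3.2]
tool_pos: [0.4559, 0.0684, 0.0573]
ft_force: [0.2, -5.6, -2.6]
tool_pos: [0.4559, 0.0684, 0.0573]
ft_force: [-0.8, -6.0, -2.1]
```

```bash
python3 -m crank '[[0,0,0,0,-0.0003,0,-1]]'|grep -E "pos|force"; python3 -m crank '[[0,0,0,0,-0.0003,0,-1]]'|grep -E "pos|force"; python3 -m crank '[[0,0,0,0,0,0,-1]]'|grep -E "pos|force"; python3 -m crank '[[0,0,0,0,0,0,-1]]'|grep -E "pos|force"
```

```text
tool_pos: [0.4559, 0.0686, 0.0573]
ft_force: [-0.6, -5.9, -3.0]
tool_pos: [0.4559, 0.0686, 0.0572]
ft_force: [0.0, -7.4, -2.2]
tool_pos: [0.4559, 0.0687, 0.0572]
ft_force: [-0.3, -6.0, -3.2]
tool_pos: [0.4559, 0.0686, 0.0572]
ft_force: [-0.8, -6.2, -3.0]
```

```bash
python3 -m crank '[[0,0,0,0,-0.0005,0,-1]]'|grep -E "pos|force"; python3 -m crank '[[0,0,0,0,0,0,-1]]'|grep -E "pos|force";  python3 -m crank '[[0,0,0,0,0,0,-1]]'|grep -E "pos|force"; python3 -m crank '[[0,0,0,0,0,0,-1]]'|grep -E "pos|force"
```

```text
tool_pos: [0.4559, 0.0688, 0.0572]
ft_force: [-0.1, -8.9, -3.1]
tool_pos: [0.4559, 0.0688, 0.0572]
ft_force: [-0.7, -7.4, -3.1]
tool_pos: [0.4559, 0.0688, 0.0572]
ft_force: [-0.1, -7.8, -2.3]
tool_pos: [0.4559, 0.0689, 0.0572]
ft_force: [0.1, -7.0, -3.1]
```

```bash
python3 -m crank '[[0,0,0,0,-0.0004,0,-1],[0,0,0,0,0,0,-1]]'|grep -E "pos|force"; python3 -m crank '[[0,0,0,0,0,0,-1]]'|grep -E "pos|force";  python3 -m crank '[[0,0,0,0,0,0,-1]]'|grep -E "pos|force"; python3 -m crank '[[0,0,0,0,0,0,-1]]'|grep -E "pos|force"
python3 - <<'E'
from h import *
cv2.imwrite("pics/side11.png",env.camera("side")[:,:,::-1])
s=env.read_state();print(s['tool_pos'],s['ft_force'])
a=cv2.imread("pics/side11.png")[290:345,230:310]
cv2.imwrite("pics/c11.png",cv2.resize(a,None,fx=8,fy=8,interpolation=cv2.INTER_CUBIC))
E
```

```text
tool_pos: [0.4559, 0.069, 0.0572]
ft_force: [-1.1, -7.7, -2.7]
tool_pos: [0.4559, 0.0689, 0.0572]
ft_force: [-0.2, -8.1, -2.7]
tool_pos: [0.4559, 0.0689, 0.0572]
ft_force: [-0.4, -8.3, -2.7]
tool_pos: [0.4559, 0.069, 0.0572]
ft_force: [0.4, -7.9, -2.1]
[0.45589864 0.06893796 0.05722077] [-0.69935875 -8.53926699 -2.21780645]
```

View pics/c11.png

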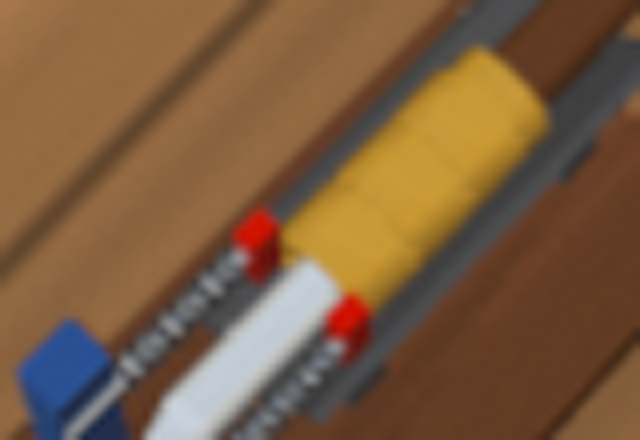

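The sprung stop has given slightly at a steady force of about 8 N, and the stack is closed up. I'll back off 2.5 mm to relieve the spring, then lift.

```bash
python3 -m crank '[[0,0,0,0,0.001,0,-1],[0,0,0,0,0.0015,0,-1],[0,0,0,0,0.001,0,-1],[0,0,0,0,0,0,-1]]'
python3 -m crank '[[0,0,0,0,0,-0.003,-1],[0,0,0,0,0,-0.005,-1],[0,0,0,0,0,-0.007,-1],[0,0,0,0,0,-0.008,-1],[0,0,0,0,0,-0.008,-1]]'
python3 - <<'E'
from h import *
cv2.imwrite("pics/side12.png",env.camera("side")[:,:,::-1])
s=env.read_state();print(s['tool_pos'],s['ft_force'])
a=cv2.imread("pics/side12.png")[220:345,230:390]
cv2.imwrite("pics/c12.png",cv2.resize(a,None,fx=4,fy=4,interpolation=cv2.INTER_CUBIC))
E
```

```text
clock: 16.25
tool_pos: [0.4561, 0.0678, 0.0574]
ee_rot: [[0.999, -0.039, 0.0], [-0.039, -0.999, 0.001], [0.0, -0.001, -1.0]]
ft_force: [0.5, -0.0, -2.9]
width: 0.0161
clock: 16.75
tool_pos: [0.456, 0.0675, 0.0891]
ee_rot: [[0.999, -0.039, 0.0], [-0.039, -0.999, 0.0], [0.0, -0.0, -1.0]]
ft_force: [-0.2, 0.2, -5.0]
width: 0.0161
[0.45677389 0.06751897 0.0901073 ] [ 0.27338904 -0.18276208 -2.71717413]
```

View pics/c12.png

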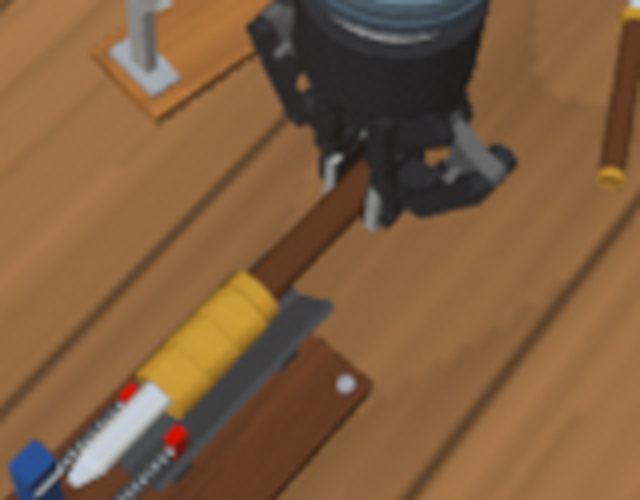

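All three are hanging on the rod between the collar and the pads. I'll lift further and add a slight tip-up tilt so they stay against the collar.

```bash
python3 -m crank '[[0,0,0,0,0,-0.01,-1],[0,0,0,0,0,-0.01,-1],[0,0,0,0,0,-0.012,-1],[0.02,0,0,0,0,-0.012,-1],[0.02,0,0,0,0,-0.012,-1]]'
python3 -m crank '[[0.02,0,0,0,0,-0.012,-1],[0.02,0,0,0,0,-0.006,-1],[0,0,0,0,0,0,-1],[0,0,0,0,0,0,-1]]'
python3 - <<'E'
from h import *
cv2.imwrite("pics/side13.png",env.camera("side")[:,:,::-1])
s=env.read_state();print(s['tool_pos'],s['ft_force'])
a=cv2.imread("pics/side13.png")[150:300,210:400]
cv2.imwrite("pics/c13.png",cv2.resize(a,None,fx=4,fy=4,interpolation=cv2.INTER_CUBIC))
E
```

```text
clock: 17.3
tool_pos: [0.456, 0.0671, 0.1455]
ee_rot: [[0.999, -0.039, 0.002], [-0.039, -0.998, 0.042], [0.0, -0.042, -0.999]]
ft_force: [0.6, -0.3, -4.9]
width: 0.0158
clock: 17.7
tool_pos: [0.4557, 0.066, 0.1622]
ee_rot: [[0.999, -0.04, 0.003], [-0.04, -0.996, 0.08], [-0.0, -0.08, -0.997]]
ft_force: [-0.4, 1.1, -4.7]
width: 0.016
[0.45553045 0.06613798 0.16191582] [-0.21696391 -0.08463413 -5.22029146]
```

View pics/c13.png

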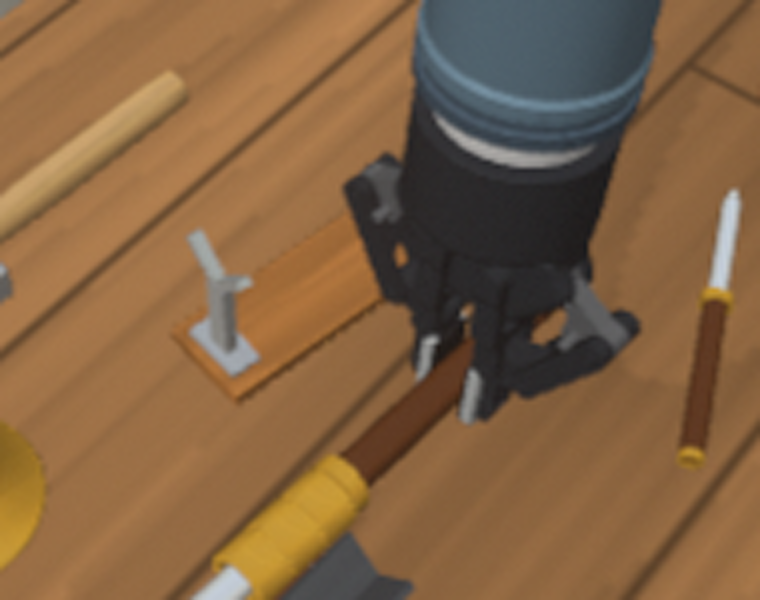

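```bash
python3 -m crank '[[0,0,0,0.0059,0.0069,-0.0007,-1],[0,0,0,0.0118,0.0138,-0.0014,-1],[0,0,0,0.0177,0.0206,-0.0021,-1],[0,0,0,0.0177,0.0206,-0.0021,-1],[0,0,0,0.0177,0.0206,-0.0021,-1]]'
python3 -m crank '[[0,0,0,0.0177,0.0206,-0.0021,-1],[0,0,0,0.0177,0.0206,-0.0021,-1],[0,0,0,0.0177,0.0206,-0.0021,-1],[0,0,0,0.0133,0.0155,-0.0016,-1],[0,0,0,0.0074,0.0086,-0.0009,-1]]'
python3 -m crank '[[0,0,0.03,0.003,0.0034,-0.0004,-1],[0,0,0.04,0,0,0,-1],[0,0,0.03,0,0,0,-1],[0,0,0.0257,0,0,0,-1],[0,0,0,0,0,0,-1]]'
python3 - <<'E'
from h import *
for n in("side","top"): cv2.imwrite(f"pics/{n}14.png",env.camera(n)[:,:,::-1])
s=env.read_state();print(s['tool_pos'],s['ee_rot'].round(4),s['ft_force'])
a=cv2.imread("pics/side14.png")[100:250,210:400]
cv2.imwrite("pics/c14.png",cv2.resize(a,None,fx=4,fy=4,interpolation=cv2.INTER_CUBIC))
E
```

```text
clock: 18.25
tool_pos: [0.5241, -0.0207, 0.1635]
ee_rot: [[0.999, -0.039, 0.003], [-0.039, -0.996, 0.079], [-0.001, -0.079, -0.997]]
ft_force: [-0.4, -0.3, -4.4]
width: 0.016
clock: 18.75
tool_pos: [0.5945, -0.111, 0.1653]
ee_rot: [[0.999, -0.041, 0.003], [-0.041, -0.996, 0.078], [-0.0, -0.078, -0.997]]
ft_force: [0.7, -0.6, -5.4]
width: 0.0158
clock: 19.25
tool_pos: [0.5964, -0.1114, 0.166]
ee_rot: [[0.986, -0.164, 0.003], [-0.164, -0.983, 0.08], [-0.011, -0.08, -0.997]]
ft_force: [-0.0, -0.5, -4.3]
width: 0.0158
[ 0.59648378 -0.11166683  0.16607786] [[ 0.9866 -0.1633  0.003 ]
 [-0.163  -0.9834  0.08  ]
 [-0.0102 -0.0794 -0.9968]] [-0.0775118  -0.00623932 -4.87121405]
```

View pics/c14.png

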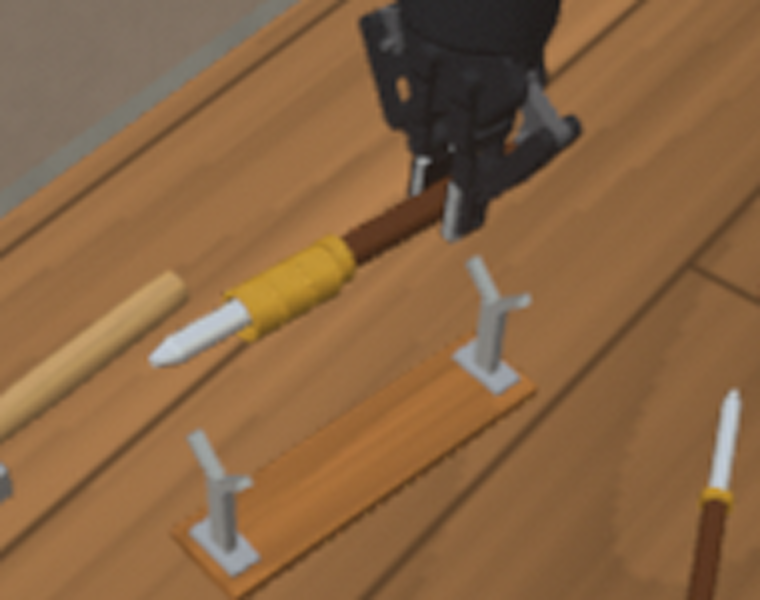

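```bash
python3 -m crank '[[0,0,0,-0.0005,0.0006,0.01,-1],[0,0,0,0,0,0.02,-1],[-0.04,0.005,0,0,0,0.02,-1],[-0.04,0.005,0,0,0,0.015,-1],[0,0,0,0,0,0.008,-1]]'
python3 -m crank '[[0,0,0,0,0,0,-1],[0,0,0,0,0,0,-1],[0,0,0,0,0,0,-1],[0,0,0,0,0,0,-1]]'
python3 - <<'E'
from h import *
for n in("side","top"): cv2.imwrite(f"pics/{n}15.png",env.camera(n)[:,:,::-1])
s=env.read_state();print(s['tool_pos'],s['ee_rot'].round(4),s['ft_force'])
a=cv2.imread("pics/side15.png")[130:260,230:360]
b=cv2.imread("pics/top15.png")[180:250,230:360]
cv2.imwrite("pics/c15.png",np.hstack([cv2.resize(a,None,fx=3,fy=3),cv2.copyMakeBorder(cv2.resize(b,None,fx=3,fy=3),0,180,0,0,0)]))
E
```

```text
clock: 19.85
tool_pos: [0.5952, -0.1055, 0.0909]
ee_rot: [[0.987, -0.161, -0.003], [-0.161, -0.987, 0.0], [-0.003, 0.0, -1.0]]
ft_force: [-0.1, 2.1, -4.8]
width: 0.0158
clock: 20.25
tool_pos: [0.5967, -0.1088, 0.0941]
ee_rot: [[0.986, -0.165, 0.001], [-0.165, -0.986, -0.001], [0.001, 0.0, -1.0]]
ft_force: [0.5, -0.3, -5.0]
width: 0.0159
[ 0.59648642 -0.10842539  0.09379153] [[ 9.863e-01 -1.648e-01  9.000e-04]
 [-1.648e-01 -9.863e-01 -5.000e-04]
 [ 9.000e-04  3.000e-04 -1.000e+00]] [-0.01389197  0.22944981 -4.49867113]
```

View pics/c15.png

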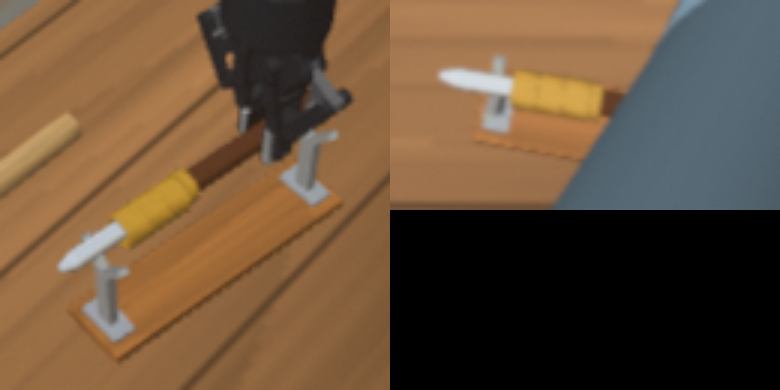

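```bash
python3 -m crank '[[0,0,0,0,0.002,0,-1],[0,0,0,0,0.0019,0,-1],[0,0,0,0,0,0,-1],[0,0,0,0,0,0,-1],[0,0,0,0,0,0,-1]]'
python3 - <<'E'
from h import *
for n in("side","top"): cv2.imwrite(f"pics/{n}16.png",env.camera(n)[:,:,::-1])
s=env.read_state();print(s['tool_pos'],s['ft_force'])
a=onz("side",(259,209.5),.093);b=onz("side",(271,221),.093);print(a,b,(a+b)/2)
a=onz("side",(328.5,166),.093);b=onz("side",(341,175.5),.093);print(a,b,(a+b)/2)
t=onz("top",(266,200.5),.093);print(t); t=onz("top",(360,217),.093);print(t)
from m import run
zz=s['tool_pos'][2]+.018
run(16,{'top':(175,245,235,345),'side':(140,240,240,320)},zz,zz)
a=cv2.imread("pics/side16.png")[150:250,230:330];b=cv2.imread("pics/top16.png")[180:250,240:340]
cv2.imwrite("pics/c16.png",np.hstack([cv2.resize(a,None,fx=4,fy=4),cv2.copyMakeBorder(cv2.resize(b,None,fx=4,fy=4),0,120,0,0,0)]))
E
```

```text
clock: 20.85
tool_pos: [0.5955, -0.1118, 0.0932]
ee_rot: [[0.986, -0.164, -0.0], [-0.164, -0.986, -0.001], [-0.0, 0.001, -1.0]]
ft_force: [-0.5, 0.3, -4.3]
width: 0.016
[ 0.59555783 -0.11179068  0.09319901] [-0.01628938  0.16112389 -5.49810345]
[0.6397555  0.03710691 0.093     ] [0.60073547 0.04324732 0.093     ] [0.62024548 0.04017712 0.093     ]
[ 0.60393353 -0.15910448  0.093     ] [ 0.56490494 -0.15317441  0.093     ] [ 0.58441924 -0.15613944  0.093     ]
[0.63837419 0.03636779 0.093     ]
[ 0.60409993 -0.16188915  0.093     ]
top rod [248 199  24  25 203] [614.8  43.3 111.2] ang 42.57 tip [623.9  73.7 111.2]
top brass [272 204  31  16 387] [611.2  -8.1 111.2]
side rod [251 204  22  16 123] [622.2  47.1 111.2] ang 8.56 tip [628.6  73.  111.2]
side brass [267 186  31  27 376] [611.6  -7.9 111.2]
```

View pics/c16.png

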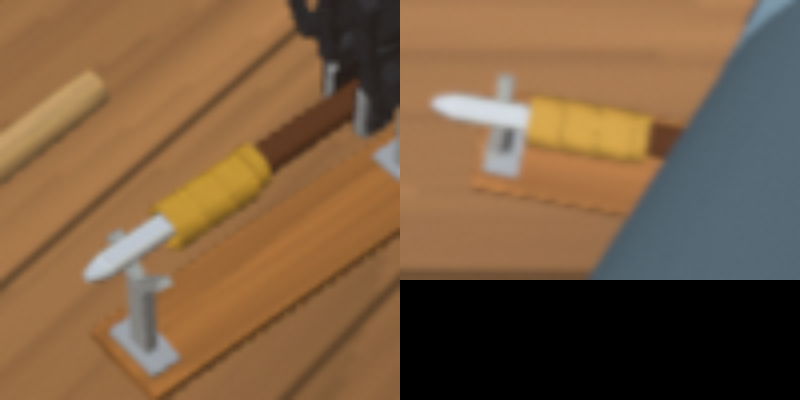

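```bash
python3 -m crank '[[0,0,0,0.0004,0,0.004,-1],[0,0,0,0,0,0.006,-1],[0,0,0,0,0,0.006,-1],[0,0,0,0,0,0.004,-1],[0,0,0,0,0,0.002,-1]]'
python3 -m crank '[[0,0,0,0,0,0.001,-1],[0,0,0,0,0,0,-1]]'
```

```text
clock: 21.45
tool_pos: [0.5956, -0.1119, 0.0705]
ee_rot: [[0.986, -0.164, -0.001], [-0.164, -0.986, -0.001], [-0.001, 0.001, -1.0]]
ft_force: [0.7, 0.2, -4.0]
width: 0.0159
clock: 21.65
tool_pos: [0.5961, -0.1121, 0.0703]
ee_rot: [[0.986, -0.164, 0.0], [-0.164, -0.986, -0.001], [0.0, 0.001, -1.0]]
ft_force: [0.2, 0.4, -5.1]
width: 0.0163
```

```bash
python3 -m crank '[[0,0,0,0,0,0.001,-1],[0,0,0,0,0,0,-1]]'|grep -E "pos|force"; python3 -m crank '[[0,0,0,0,0,0.001,-1],[0,0,0,0,0,0,-1]]'|grep -E "pos|force"
```

```text
tool_pos: [0.5961, -0.1121, 0.0694]
ft_force: [0.2, -0.8, -4.0]
tool_pos: [0.5961, -0.1121, 0.0683]
ft_force: [0.7, -0.7, -3.2]
```

```bash
python3 -m crank '[[0,0,0,0,0,0.0005,-1],[0,0,0,0,0,0,-1]]'|grep -E "pos|force"; python3 -m crank '[[0,0,0,0,0,0.0005,-1],[0,0,0,0,0,0,-1]]'|grep -E "pos|force"; python3 -m crank '[[0,0,0,0,0,0.0005,-1],[0,0,0,0,0,0,-1]]'|grep -E "pos|force"
python3 - <<'E'
from h import *
for n in("side","top"): cv2.imwrite(f"pics/{n}17.png",env.camera(n)[:,:,::-1])
a=cv2.imread("pics/side17.png")[150:250,230:330];b=cv2.imread("pics/top17.png")[180:250,240:340]
cv2.imwrite("pics/c17.png",np.hstack([cv2.resize(a,None,fx=4,fy=4),cv2.copyMakeBorder(cv2.resize(b,None,fx=4,fy=4),0,120,0,0,0)]))
E
```

```text
tool_pos: [0.5961, -0.1121, 0.0678]
ft_force: [-0.3, -1.4, -3.2]
tool_pos: [0.5961, -0.1121, 0.0675]
ft_force: [-0.5, -0.2, -0.0]
tool_pos: [0.5961, -0.1121, 0.0674]
ft_force: [-2.2, 0.1, 5.3]
```

View pics/c17.png

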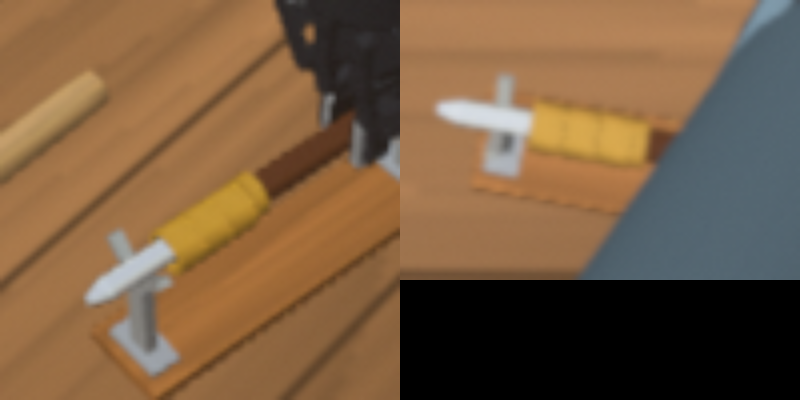

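The skewer is seated, with the forks carrying the load, so I'll release and then retreat upward.

```bash
python3 -m crank '[[0,0,0,0,0,0,-0.6],[0,0,0,0,0,0,-0.4],[0,0,0,0,0,0,0],[0,0,0,0,0,0,0.5],[0,0,0,0,0,0,1]]'
python3 -m crank '[[0,0,0,0,0,0,1],[0,0,0,0,0,0,1],[0,0,0,0,0,0,1],[0,0,0,0,0,-0.005,1],[0,0,0,0,0,-0.015,1]]'
python3 -m crank '[[0,0,0,0,0,-0.03,1],[0,0,0,0,0,-0.04,1],[0,0,0,0,0,-0.04,1],[0,0,0,0,0,-0.03,1],[0,0,0,0,0,0,1]]'
python3 -m crank '[[0,0,0,0.02,0.03,0,1],[0,0,0,0.02,0.04,0,1],[0,0,0,0.02,0.04,0,1],[0,0,0,0,0.04,0,1],[0,0,0,0,0.04,0,1]]'
python3 - <<'E'
from h import *
for n in("side","top"): cv2.imwrite(f"pics/{n}18.png",env.camera(n)[:,:,::-1])
s=env.read_state();print(s['tool_pos'],s['ft_force'])
a=cv2.imread("pics/side18.png")[145:255,230:360];b=cv2.imread("pics/top18.png")[180:250,240:370]
cv2.imwrite("pics/c18.png",np.vstack([cv2.resize(a,None,fx=3.2,fy=3.2),cv2.resize(b,None,fx=3.2,fy=3.2)]))
E
```

```text
clock: 23.25
tool_pos: [0.596, -0.1119, 0.0666]
ee_rot: [[0.986, -0.164, -0.0], [-0.164, -0.986, -0.001], [-0.0, 0.001, -1.0]]
ft_force: [0.1, -0.0, 0.4]
width: 0.0683
clock: 23.75
tool_pos: [0.5949, -0.1117, 0.0863]
ee_rot: [[0.986, -0.164, -0.003], [-0.164, -0.986, -0.0], [-0.002, 0.001, -1.0]]
ft_force: [0.3, -0.0, 0.3]
width: 0.0855
clock: 24.25
tool_pos: [0.5987, -0.1132, 0.2326]
ee_rot: [[0.986, -0.165, 0.009], [-0.165, -0.986, -0.002], [0.009, 0.0, -1.0]]
ft_force: [-0.6, 0.2, -0.2]
width: 0.0856
clock: 24.75
tool_pos: [0.6237, -0.3107, 0.227]
ee_rot: [[0.986, -0.164, -0.0], [-0.164, -0.986, -0.001], [-0.0, 0.001, -1.0]]
ft_force: [0.3, 0.5, -0.1]
width: 0.0856
[ 0.61995737 -0.31749066  0.22768737] [-0.598144    0.03554167  0.3486334 ]
```

View pics/c18.png

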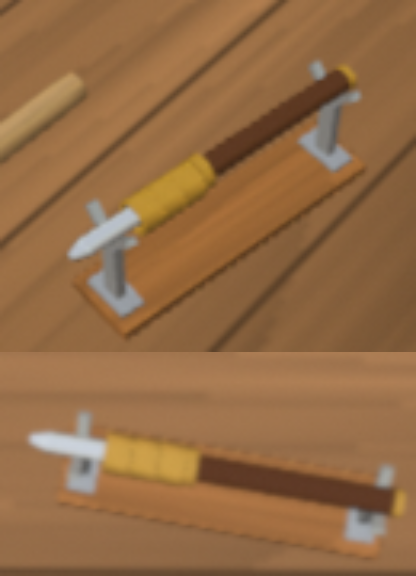

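View pics/side18.png

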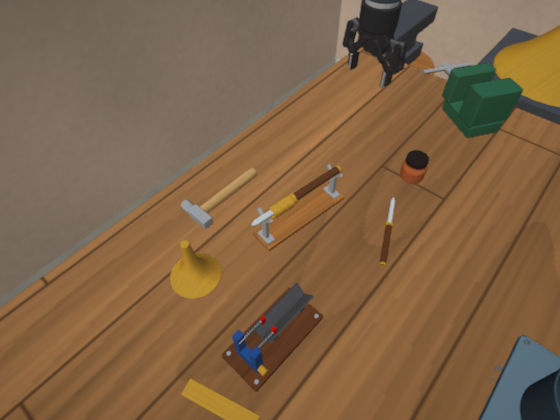

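```bash
python3 -m crank '[[0,0,0,0,0,0,1],[0,0,0,0,0,0,1],[0,0,0,0,0,0,1],[0,0,0,0,0,0,1],[0,0,0,0,0,0,1]]'
python3 - <<'E'
from h import *
im={n:env.camera(n)[:,:,::-1].copy() for n in("side","top")}
for n,a in(("side",(150,250,240,350)),("top",(185,245,235,375))):
    cv2.imwrite(f"pics/{n}19.png",im[n]); d=cv2.absdiff(im[n],cv2.imread(f"pics/{n}18.png"))[a[0]:a[1],a[2]:a[3]]; print(n,"max diff",d.max())
    M=masks(im[n]);r=np.zeros((420,560),bool);r[a[0]:a[1],a[2]:a[3]]=1
    for k in("brass","white"):
        for st,c,m in blobs(M[k]&r,15): print(n,k,st,(onz(n,c,.085)*1000).round(1))
s=env.read_state();print(s['clock'],s['ft_force'].round(1),abs(s['qvel']).max()); env.close_job()
E
```

```text
clock: 25.35
tool_pos: [0.6243, -0.3082, 0.2269]
ee_rot: [[0.987, -0.163, 0.0], [-0.163, -0.987, -0.0], [0.0, 0.0, -1.0]]
ft_force: [0.2, -0.1, -0.3]
width: 0.0856
side max diff 5
side brass [335 165   7   6  22] [ 587.7 -177.3   85. ]
side brass [267 193  31  26 344] [614.8 -10.2  85. ]
side white [252 210  21  15 111] [625.8  44.   85. ]
top max diff 3
top brass [272 205  31  17 370] [612.4  -8.6  85. ]
top brass [362 223   5   9  32] [ 584.5 -171.8   85. ]
top white [249 205  24  12 142] [622.   46.5  85. ]
top white [262 219   8   4  26] [596.9  37.5  85. ]
top white [349 231   8   8  36] [ 565.6 -144.8   85. ]
25.45 [ 0.6 -0.2  0.3] 0.003437437877133671
the job is handed in; nothing more can be done
```

The skewer is back in both forks of the rest with all three ferrules hanging on its rod, and I handed the job in at about 25 s of the 67 s allowed. No verdict is reported.

- **Threading and pressing:** I threaded the larger skewer through all three ferrules without moving them. The collar then closed them up against the red stop, held at a steady 8 N or so on the wrist sensor. The highest reading at the end of a step was 8.9 N, though peaks within a step were not sampled.
- **Lift and return:** I backed off slightly before lifting, carried the skewer back with its tip raised a little, lowered it into both forks and let go.
- **Last checks:**
  - The handle cap was within 1 mm of where it started.
  - The ferrules were closed up by the collar and short of the far fork.
  - Two pictures about half a second apart showed no movement.
  - The gripper was clear, with no force on it.
  - The last side picture shows the bell, jar, mallet and strip apparently where they were; I checked this by eye only.
- **Disagreements:** The two cameras differed by 2–3 mm in position, so I averaged them against the arm's own reading. The fingers showed about 16 mm on the 18 mm handle, which caused no trouble.

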